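# Tighten the lock ring of a bracket's adjuster while a spanner holds the barrel

### The job

The adjuster barrel on the stainless steel bracket is set to the right height: lock it without losing the setting. Drop the larger open-ended spanner over the square flats on top of the barrel with its handle lying in the slot in the bracket's upright leg and let go of it, so that the leg keeps the barrel from turning, then turn the brass knurled lock ring clockwise (seen from above) down onto the housing and nip it up by feel to about 1.5 N m, without over-tightening it or letting the barrel creep round. Then lift the spanner off and lay it gently down flat on the glass beside the board, leaving everything else on the table alone.

Things in the scene. Friction and masses are not known exactly. Their poses are not given: they have to be found in the camera images.
- bracket: Fixed steel L-bracket screwed to a plywood board (18 mm thick, x -75 to 165, y +-65 mm). Origin: on the barrel's upright axis at table height; z up; +x level, from the barrel towards the upright leg. Its 60 mm wide foot lies on the board, top at z = 23 mm; on it a round aluminium housing, 54 mm diameter, stands round the axis from z = 23 to 53 mm; the barrel's thread comes up out of it.
- bracket_leg: The bracket's upright leg: a plate 60 mm wide (y), 5 mm thick, across the bracket's x at 120 mm from the barrel axis, up to 95 mm above the table, with an open slot 26 mm wide in the middle of its top edge. Origin and axes as the bracket.
- leg_slot (a point): Middle of the floor of the slot in the upright leg: 120 mm from the barrel axis along the bracket's x, 75 mm above the table.
- housing_face (a point): Centre of the housing's flat top, a red fibre washer, on the barrel axis, 53 mm above the table: the lock ring is tightened down against it.
- barrel: Upright screw, 40 mm diameter, ending on top in a square with four flats, 27 mm across, 75 to 93 mm above the table, the top 5 mm bevelled in by 3 mm. Origin on its axis at the housing face; x square to two flats, at the start within 0.03 rad of the bracket's x. It sits stiffly but 0.45 N m turns it; the setting is lost once it has turned 0.3 rad. It does not rise or sink.
- shoulder (a point): Centre of the shoulder under the barrel's flats, on the axis, 75 mm above the table: the spanner's underside comes to rest here. Axes as the barrel.
- barrel_mark (a point): Red paint dash on top of the barrel, 10 mm from its axis along its x, 93 mm above the table: it shows whether the barrel has turned.
- lock_ring: Brass knurled ring on the thread, 64 mm diameter, 16 mm high, origin centre of underside. Clockwise from above brings it down, 3 mm per turn. It starts 1.2 to 2.3 rad short of the housing (find by feel) and runs with 0.25 N m; once down it is stiff: 0.03 rad more adds about 0.4 N m. Torque above 0.45 N m turns the barrel unless it is held. It stays down when let go.
- spanner: The larger open-ended spanner, loose, steel, 0.28 kg, lying flat. Origin: underside, centre of the jaw; +x along the handle. Jaw 28.5 mm wide, open to -x from x = -15.5, end wall at x = 15.5 mm; head 44.5 mm wide, 10 mm thick. Straight handle 18 mm wide, 9 mm thick, x = 30 to 205 mm. On the flats it lies level from shoulder to slot floor, with 4 mm play each side in the slot.
- spanner_grip (a point): Point on the larger spanner's handle, at half its thickness, 80 mm from the jaw centre along its x, near the centre of mass (about 89 mm).
- spanner_tail (a point): Point on the underside of the larger spanner's handle near its end, 195 mm from the jaw centre.
- small_spanner: Smaller open-ended spanner (13 mm jaw, 160 mm long, handle 12 mm wide), lying flat; not needed. Origin at its jaw, +x along its handle. It and the larger spanner may lie in each other's place.
- bowl: White ceramic bowl of short wooden dowels, 130 mm across, 50 mm high; leave alone. Origin under its centre.
- level: Yellow plastic spirit level, 230 x 22 x 48 mm, standing on edge; leave alone. Origin under its centre, x along it.
- screwdriver: Black-handled screwdriver, 200 mm, lying; leave alone. Origin under its middle, x towards its tip.
- spare_bracket: Small plain steel L-bracket, 120 x 40 mm, 72 mm high; leave alone. Origin under the middle of its foot.

How it is judged (in metres and radians):
On the way, in this order (a step that is already met when the one before it is completed fails the run):
1. the larger spanner is down on the barrel's flats, its handle lying in the slot of the leg, and let go (z of spanner in the frame of shoulder between -0.003 and 0.003 m and horizontal distance between spanner and shoulder below 0.006 m and z of spanner_tail in the frame of leg_slot between -0.012 and 0.012 m and angle between the x axis of spanner and the x axis of bracket, either way round below 0.25 rad and distance between spanner_tail and leg_slot below 0.13 m and contact force between the fingers and spanner below 0.1 N), for 0.2 s.
2. the ring is down on the housing and tightened: the spanner, not touched by the fingers, bears on the leg with more than 5 N (all of step 1 and z of lock_ring in the frame of housing_face below 0.0003 m and contact force between spanner and bracket_leg above 5 N), for 0.15 s.
3. the spanner is lifted off the flats (z of spanner in the frame of shoulder above 0.02 m), for 0.1 s.
At the end, for the whole second after the job is handed in: The lock ring is down on the housing face (gap under 0.3 mm), the barrel's mark is within 3 mm (0.3 rad) of where it started, and the larger spanner lies flat on the table top itself (both ends within 4 to 6 mm of the glass), let go and at rest (z of lock_ring in the frame of housing_face between -0.001 and 0.0003 m and distance of barrel_mark from where it was at the start of the episode below 0.003 m and height (world z) of spanner below 0.004 m and height (world z) of spanner_tail below 0.006 m and angle between spanner's own z axis and vertical below 0.1 rad and linear speed of spanner below 0.01 m/s and contact force between the fingers and spanner below 0.1 N); the robot touches nothing.
It fails at once if the barrel turns with the ring: its mark moves more than 3 mm (distance of barrel_mark from where it was at the start of the episode above 0.003 m).
It fails at once if over-tightened: the spanner, not touched by the fingers, presses on the leg with more than 25 N (contact force between spanner and bracket_leg above 25 N and contact force between the fingers and spanner below 0.1 N).
It fails at once if the spanner is dropped: it falls faster than 0.6 m/s out of the fingers (linear speed of spanner above 0.6 m/s and contact force between the fingers and spanner below 0.1 N).
It fails at once if the small spanner, bowl, level, screwdriver or spare bracket is moved more than 30 mm (distance of any of small_spanner, bowl, level, screwdriver, spare_bracket from where it was at the start of the episode above 0.03 m).
It also fails if it takes over 72 s, if anything falls off the work surface, if the arm or the gripper's body presses on something with over 40 N, if the wrist force passes 120 N, or if a joint passes its speed limit or range.

### The arm

A 6-joint arm with a two-finger parallel gripper is mounted at the origin on the work surface. World frame = base frame: x ahead of the robot, y to its left, z up, the work surface at z = 0. Lengths are in m, angles in degrees, forces in N, time in s.
With the tool pointing down it reaches from about 0.35 to 0.875 m from the base axis. Payload 4.2 kg.
Tool frame: the origin (TCP) lies at the very end of the fingers, on their centre line; the grasp point (between the pads) lies r.pinch_z behind it (r.pinch_z is the distance from the TCP to the grasp point, in m); z points along the fingers, y is the direction in which the jaws open and shut (so a half turn about z gives the same grasp; the last joint's range is limited). The gripper opens to 87 mm and grips with 3 to 60 N. Pads are 19 mm wide; open, the fingers measure 117 mm over their backs; the gripper's body (75 mm by 190 mm) begins 51 mm behind the grasp point.
Start: joints at [-54.11, 22.042, 0.453, 0, -68.411, -14.817], TCP at [0.225, -0.583, 0.223] pointing down, gripper open.
Joint ranges: [-179.83, 179.83], [-69.29, 118.12], [-61.27, 80.66], [-181.25, 117.63], [-171.15, -9.14], [-177.46, 177.46]. Speed limits (degrees/s): [159.86, 159.86, 180, 180, 180, 180].

### API

Orientations are given as a 3x3 rotation matrix whose columns are the frame's x, y, z axes.
In Python, from station import r gives the robot as it stands.
- The arm moves only by the tool drive_tool, never from a script. Its argument "series" is a list that holds one entry, the list of rows, each a list of 7 numbers: the shift along the world's x, y, z normalised to -1 to 1, where 1 is 150 mm, then the turn, a rotation vector about the world's x, y, z normalised to -1 to 1, where 1 is pi/2 rad, then the closure in counts, from 0 (fully open) to 255 (shut). In form: [[[dx, dy, dz, ax, ay, az, fingers], ...]]. A call has exactly 10 rows; each row is the pose to reach, as a shift and turn from the pose commanded when the call began; what a row does not reach only later rows make up. A row lasts 1/10 s, in which the tool goes at most 50 mm and 8.59 degrees, less where a joint would pass 70% of its speed; a pose out of reach is approached as far as the arm can. A call with a number of a shift or a turn outside -1 to 1 is refused whole. A call with a gripper value outside its range is refused whole. The fingers move at their own pace and stop on an object; the grip force is fixed at half the most. Time passes only in rows, so rows that repeat a pose let the fingers close, or fill a call up. It gives the time, the measured TCP pose, the force and the opening at its end, in the units of the state.
- r.sense(): the state, without advancing time (a new reading comes with each control period).
- r.capture(name): name is "scene" or "top" or "wrist"; returns the picture (420x560x3 uint8, red, green, blue); there is no depth.
- r.camera_info(name): a dict with "K" (3x3 intrinsics, pixels), "xyz" and "rotation" of the camera in the world; the wrist camera has in their place "hand_eye" (4x4, takes a point from camera to tool coordinates, whose origin is the TCP and whose axes are the flange's). Camera axes: x right, y down, z forward; pixel columns grow to the right and rows downward; lengths in m; the calibration is good to about 2 mm. The wrist camera is an equidistant fisheye: a pixel r from the principal point sees the ray r / f radians off the axis. A picture is of the moment at which its call begins: read the wrist's pose just before it. camera_info takes no time and is no camera call.
- r.finish_job(): hands the job in, once; it reports no verdict.
Trained networks look in the newest picture that a camera, given by its name, has taken for a name from the list of things; names that differ only in an ending like _2 or _b are one class to them, and where a whole thing is asked for, a point or a joint stands for the part that bears it (a point fixed in the world has none). Each returns a list of dicts, best first, with "confidence" (0 to 1); they miss things now and then, are a little off and sometimes report something else, mostly with a low value. They report only what shows in the picture. A call takes as long as a camera call.
- r.silhouettes(camera, query): "pixels" (420x560 bool, what is visible of it) and "rect" ([left, top, right, bottom] in pixels, round what is visible of it).
The state is a dict: "time_s": time; "joints": joint angles; "joint_velocities": joint speeds; "effort": joint torques, N m; "tcp_pos": TCP position; "ee_rot": TCP orientation; "wrist_force": force on the tool from outside, world axes, zero at the start; "moment": the same for the moment, N m; "gripper_width": opening from 0.0 (shut) to 1.0 (fully open).
Only numpy, scipy, OpenCV 4.12 (cv2) and the standard library are available. Lean on these libraries where they do the work, as an engineer would, in place of code of your own. Each camera call takes 0.05 s, during which the arm holds its last target.

## Working session

There is one attempt and no reset: what is moved stays moved. The work goes in short steps, Python scripts to look and compute and a tool call to move; the robot and the scene stay as the last step left them, time stands still between calls to the robot, and variables do not carry over. Pictures are saved under pics/ and viewed, and the job is handed in when it is done.

Besides the shell and the picture viewer there is one more tool, called by a JSON object that holds its "fn" and its "kwargs", one argument or row to a line. drive_tool: Moves the arm, as the interface text tells. Scaled input: -1 to 1 covers 150 mm each way for a shift and pi/2 rad each way for a turn. Its arguments: {"type":"object","properties":{"series":{"type":"array"}},"required":["series"]}

```bash
mkdir -p pics; ls; python3 - <<'E'
from station import r
import cv2,numpy as np
print(r.sense(), r.pinch_z)
for n in ["scene","top","wrist"]:
    im=r.capture(n); cv2.imwrite(f"pics/{n}0.png",im[:,:,::-1])
    print(n,r.camera_info(n))
E
```

```text
pics
{'time_s': 0.0, 'joints': array([-5.41089076e+01,  2.20915366e+01,  3.79543273e-01, -2.98917309e-02,
       -6.84095928e+01, -1.48158243e+01]), 'joint_velocities': array([-0.06773752,  0.03082184, -0.06476934,  0.00940907,  0.04768831,
       -0.03859282]), 'effort': array([ 8.61834051e-04, -3.90662134e+01,  1.87408715e+01,  4.21999991e+00,
        1.09539740e-02, -1.95947723e-04]), 'tcp_pos': array([ 0.22454658, -0.58262849,  0.22144747]), 'ee_rot': array([[-9.33178010e-01, -3.59413518e-01, -8.51033076e-04],
       [-3.59414518e-01,  9.33175862e-01,  2.00351725e-03],
       [ 7.40723406e-05,  2.17551188e-03, -9.99997631e-01]]), 'wrist_force': array([ 0.77673947, -0.47905615,  0.47529093]), 'moment': array([ 0.05888693,  0.00184596, -0.00476337]), 'gripper_width': 1.0029735826733548} 0.0187
scene {'K': array([[429.19785581,   0.        , 278.90573583],
       [  0.        , 429.19785581, 205.86735828],
       [  0.        ,   0.        ,   1.        ]]), 'xyz': array([1.17877018, 0.08733347, 0.95215476]), 'rotation': array([[-0.24534136,  0.78290883, -0.57171792],
       [ 0.969
[... 282 characters left out ...]
10919,  0.97141169]), 'rotation': array([[-0.01723113, -0.99415903,  0.1065407 ],
       [-0.99970668,  0.0189443 ,  0.01508881],
       [-0.01701902, -0.10624945, -0.99419385]])}
wrist {'K': array([[325.1922621 ,   0.        , 283.08439368],
       [  0.        , 325.1922621 , 203.09065904],
       [  0.        ,   0.        ,   1.        ]]), 'hand_eye': array([[-7.76536940e-04, -9.64622178e-01, -2.63635069e-01,
         7.35081808e-02],
       [ 9.99998681e-01, -3.73000789e-04, -1.58071186e-03,
         7.44530030e-05],
       [ 1.42645363e-03, -2.63635949e-01,  9.64621196e-01,
        -1.61982641e-01],
       [ 0.00000000e+00,  0.00000000e+00,  0.00000000e+00,
         1.00000000e+00]])}
```

View pics/scene0.png

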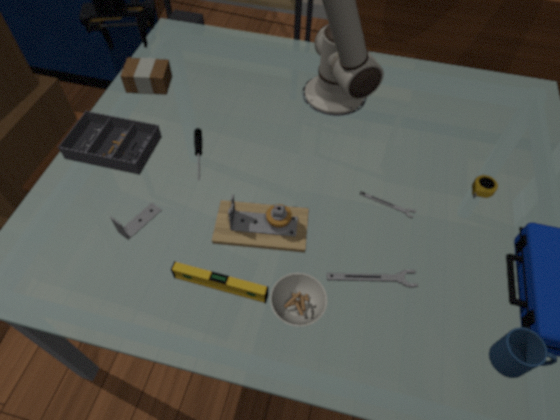

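View pics/top0.png

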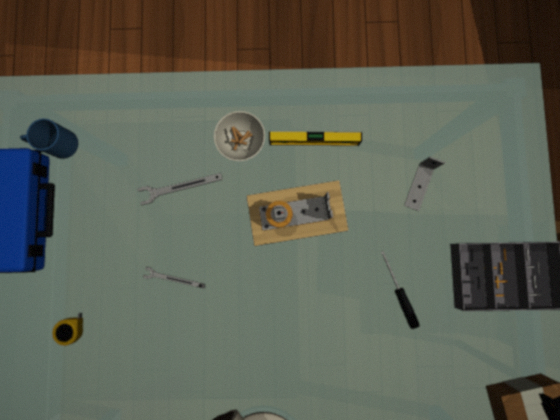

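View pics/wrist0.png

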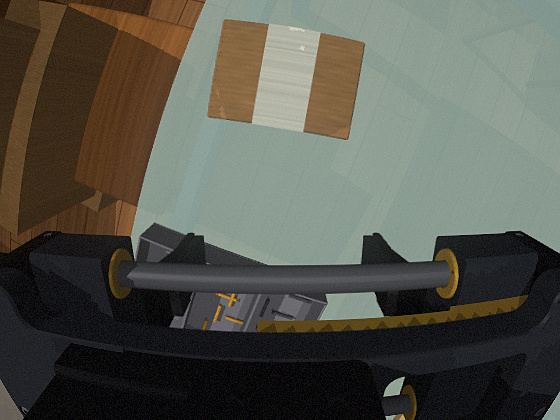

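```bash
cat > h.py <<'E'
from station import r
import cv2,numpy as np
def ray(cam,u,v,z):
    i=r.camera_info(cam);K=i['K'];R=np.array(i['rotation']);c=np.array(i['xyz'])
    d=R@np.array([(u-K[0,2])/K[0,0],(v-K[1,2])/K[1,1],1.]);return c+d*(z-c[2])/d[2]
def proj(cam,p):
    i=r.camera_info(cam);q=np.array(i['rotation']).T@(np.array(p)-i['xyz']);q=i['K']@q;return q[:2]/q[2]
def wproj(p,tcp,R):
    i=r.camera_info('wrist');H=i['hand_eye'];K=i['K']
    q=R.T@(np.array(p)-tcp);q=H[:3,:3].T@(q-H[:3,3])
    th=np.arctan2(np.hypot(q[0],q[1]),q[2]);n=np.hypot(q[0],q[1])
    return K[0,0]*th*q[:2]/n+K[:2,2]
def wray(u,v,z,tcp,R):
    i=r.camera_info('wrist');H=i['hand_eye'];K=i['K']
    d=np.array([u-K[0,2],v-K[1,2]]);rr=np.hypot(*d);th=rr/K[0,0]
    c=np.r_[d/rr*np.sin(th),np.cos(th)]
    d=R@H[:3,:3]@c;o=tcp+R@H[:3,3];return o+d*(z-o[2])/d[2]
def snap(n,f,sc=1,crop=None):
    im=r.capture(n)[:,:,::-1]
    o=im if crop is None else im[crop[1]:crop[3],crop[0]:crop[2]]
    if sc!=1:o=cv2.resize(o,None,fx=sc,fy=sc,interpolation=cv2.INTER_CUBIC)
    cv2.imwrite(f'pics/{f}.png',o);return im
E
python3 - <<'E'
from h import *
for cam in ['top','scene']:
  r.capture(cam)
  for q in ['spanner','small_spanner','bracket','lock_ring','barrel']:
    for d in r.silhouettes(cam,q)[:2]:
        m=d['pixels'].astype(np.uint8);c=cv2.minAreaRect(np.argwhere(m)[:,::-1].astype(np.float32))
        bp=cv2.boxPoints(c)
        print(cam,q,round(d['confidence'],2),d['rect'],m.sum(),np.round(c[0],1),np.round(c[1],1))
        if cam=='top' or 1: print([np.round(ray(cam,*p,{'bracket':.018,'lock_ring':.07,'barrel':.093}.get(q,.005))[:2],3).tolist() for p in bp], np.round(ray(cam,*c[0],{'bracket':.018,'lock_ring':.07,'barrel':.093}.get(q,.005))[:2],3))
print(r.sense()['time_s'])
im=snap('top','t1',4,(240,160,360,260))
E
```

```text
top spanner 0.79 [136.3, 174.0, 220.3, 206.8] 627 [180.  189.2] [17.6 85. ]
[[0.656, 0.32], [0.691, 0.102], [0.645, 0.094], [0.61, 0.311]] [0.65  0.206]
top spanner 0.5 [323.2, 193.9, 335.5, 218.9] 172 [326.4 206.5] [25.1  7.6]
[[0.628, -0.155], [0.632, -0.175], [0.568, -0.185], [0.565, -0.166]] [ 0.598 -0.17 ]
top small_spanner 0.87 [144.8, 267.3, 201.3, 287.8] 297 [174.7 277.8] [59.  10.4]
[[0.425, 0.294], [0.451, 0.29], [0.423, 0.142], [0.398, 0.146]] [0.424 0.218]
top small_spanner 0.22 [209.8, 110.0, 262.9, 162.3] 2045 [238.5 136.5] [49.5 50.9]
[[0.788, 0.147], [0.883, 0.052], [0.786, -0.039], [0.692, 0.056]] [0.787 0.054]
top bracket 0.95 [243.0, 182.1, 350.3, 246.8] 4807 [296.4 213.1] [51.2 95.2]
[[0.629, 0.036], [0.663, -0.204], [0.535, -0.22], [0.501, 0.016]] [ 0.581 -0.093]
top lock_ring 0.81 [265.8, 201.2, 291.3, 225.6] 344 [278.5 214. ] [26. 25.]
[[0.607, -0.019], [0.606, -0.079], [0.544, -0.078], [0.545, -0.018]] [ 0.575 -0.048]
top barrel 0.81 [266.1, 203.7, 290.3, 227.7] 543 [278.1 214.2] [25.5 25. ]
[[0.587, -0.009], [0.612, -0.061], [0.559, -0.087], [0.533, -0.034]] 
[... 602 characters left out ...]
.429, 0.288], [0.455, 0.282]] [0.425 0.213]
scene small_spanner 0.48 [169.3, 262.2, 266.7, 301.4] 1734 [219.3 281.3] [100.8  18.8]
[[0.785, -0.274], [0.735, -0.282], [0.744, -0.029], [0.792, -0.028]] [ 0.765 -0.151]
scene bracket 0.65 [209.8, 192.5, 307.5, 252.0] 4108 [260.  223.2] [94.1 49.9]
[[0.675, -0.204], [0.522, -0.242], [0.491, 0.013], [0.644, 0.031]] [ 0.586 -0.099]
scene lock_ring 0.63 [264.4, 203.9, 294.0, 229.3] 245 [278. 216.] [20. 24.]
[[0.565, -0.088], [0.549, -0.029], [0.608, -0.015], [0.623, -0.072]] [ 0.587 -0.051]
scene barrel 0.9 [267.6, 205.5, 294.6, 229.2] 503 [278.5 215.5] [23. 25.]
[[0.575, -0.085], [0.559, -0.025], [0.625, -0.01], [0.64, -0.067]] [ 0.6   -0.047]
0.75
```

View pics/t1.png

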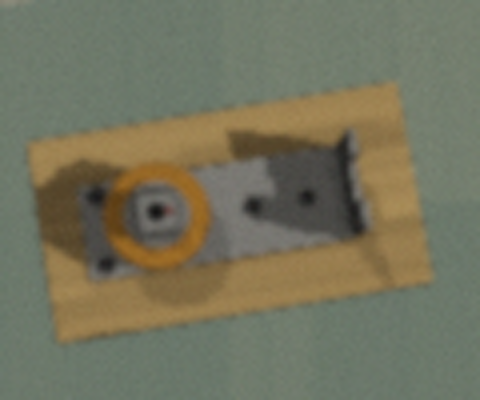

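{"fn": "drive_tool", "kwargs": {
  "series": [
    [[0.1,0.2,0,0,0,0.05,0],[0.2,0.4,0,0,0,0.1,0],[0.3,0.6,0,0,0,0.15,0],[0.4,0.8,0,0,0,0.2,0],[0.5,1,0,0,0,0.25,0],[0.5,1,0,0,0,0.3,0],[0.5,1,0,0,0,0.35,0],[0.5,1,0,0,0,0.4,0],[0.5,1,0,0,0,0.43,0],[0.5,1,0,0,0,0.43,0]]
  ]
}}

```text
time_s: 1.8
tcp_pos: [0.2998, -0.4331, 0.2227]
ee_rot: [[-0.503, -0.864, 0.0], [-0.864, 0.503, -0.0], [0.0, -0.0, -1.0]]
wrist_force: [-0.1, 0.4, 0.3]
gripper_width: 0.995
```

{"fn": "drive_tool", "kwargs": {
  "series": [
    [[0.1,0.2,0,0,0,0.05,0],[0.2,0.4,0,0,0,0.1,0],[0.3,0.6,0,0,0,0.15,0],[0.4,0.8,0,0,0,0.2,0],[0.5,1,0,0,0,0.25,0],[0.6,1,0,0,0,0.3,0],[0.7,1,0,0,0,0.35,0],[0.7,1,0,0,0,0.4,0],[0.7,1,0,0,0,0.437,0],[0.7,1,0,0,0,0.437,0]]
  ]
}}

```text
time_s: 2.8
tcp_pos: [0.4049, -0.2831, 0.2225]
ee_rot: [[0.157, -0.988, 0.0], [-0.988, -0.157, 0.0], [0.0, -0.0, -1.0]]
wrist_force: [0.2, -0.7, -0.1]
gripper_width: 0.995
```

{"fn": "drive_tool", "kwargs": {
  "series": [
    [[0.1,0.1,0,0,0,0,0],[0.2,0.2,0,0,0,0,0],[0.3,0.3,0,0,0,0,0],[0.4,0.4,0,0,0,0,0],[0.5,0.5,0,0,0,0,0],[0.6,0.6,0,0,0,0,0],[0.7,0.7,0,0,0,0,0],[0.8,0.85,0,0,0,0,0],[0.8,1,0,0,0,0,0],[0.8,1,0,0,0,0,0]]
  ]
}}

```text
time_s: 3.8
tcp_pos: [0.525, -0.1315, 0.2225]
ee_rot: [[0.159, -0.987, -0.0], [-0.987, -0.159, 0.0], [-0.0, 0.0, -1.0]]
wrist_force: [-0.5, 0.1, -0.8]
gripper_width: 0.999
```

{"fn": "drive_tool", "kwargs": {
  "series": [
    [[0.1,0.1,0,0,0,0,0],[0.2,0.2,0,0,0,0,0],[0.3,0.3,0,0,0,0,0],[0.35,0.4,0,0,0,0,0],[0.35,0.5,0,0,0,0,0],[0.35,0.5,0,0,0,0,0],[0.35,0.5,0,0,0,0,0],[0.35,0.5,0,0,0,0,0],[0.35,0.5,0,0,0,0,0],[0.35,0.5,0,0,0,0,0]]
  ]
}}

```text
time_s: 4.8
tcp_pos: [0.5771, -0.0586, 0.2227]
ee_rot: [[0.157, -0.988, 0.0], [-0.988, -0.157, 0.0], [0.0, -0.0, -1.0]]
wrist_force: [-0.5, -0.6, -0.1]
gripper_width: 1.0
```

```bash
python3 - <<'E'
from h import *
s=r.sense();print(s['tcp_pos'],s['ee_rot'],s['moment'])
im=snap('wrist','w1');np.savez('w1.npz',im=im,t=s['tcp_pos'],R=s['ee_rot'])
for q in ['lock_ring','barrel','bracket','bracket_leg']:
  for d in r.silhouettes('wrist',q)[:1]:print(q,d['confidence'],d['rect'])
E
```

```text
[ 0.57706016 -0.05862378  0.22273998] [[ 1.57495000e-01 -9.87519749e-01  2.63791668e-04]
 [-9.87519784e-01 -1.57495001e-01  1.59453407e-05]
 [ 2.57995302e-05 -2.63010802e-04 -9.99999965e-01]] [0.0411264  0.08800707 0.08256577]
lock_ring 0.86 [251.4, 162.2, 315.8, 226.3]
barrel 0.96 [251.6, 166.5, 312.6, 225.7]
bracket 0.83 [227.9, 42.6, 344.2, 247.6]
bracket_leg 0.95 [251.9, 72.9, 318.5, 89.4]
```

View pics/w1.png

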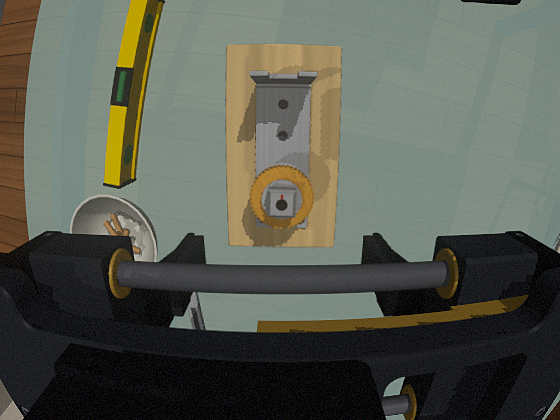

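```bash
python3 - <<'E'
from h import *
d=np.load('w1.npz');im=d['im']
o=cv2.resize(im[150:250,225:345],None,fx=6,fy=6,interpolation=cv2.INTER_CUBIC);cv2.imwrite('pics/w1a.png',o[:,:,:])
o=cv2.resize(im[35:100,220:350],None,fx=6,fy=6,interpolation=cv2.INTER_CUBIC);cv2.imwrite('pics/w1b.png',o)
E
```

```text
(no output)
```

View pics/w1a.png

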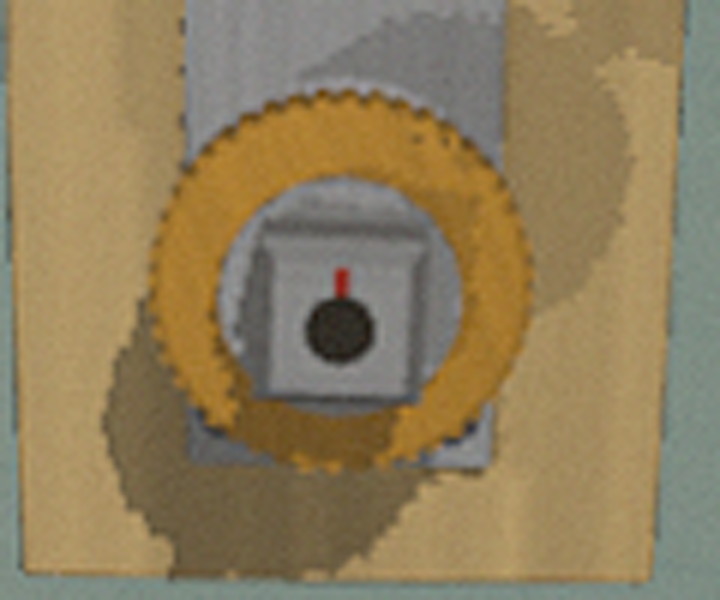

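View pics/w1b.png

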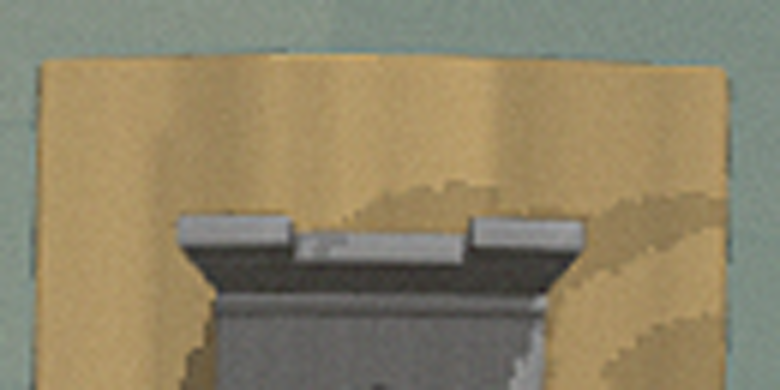

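```bash
python3 - <<'E'
from h import *
d=np.load('w1.npz');t,R=d['t'],d['R']
f=lambda u,v,z:wray(u,v,z,t,R)
a=f(281.7,204.9,.093);print('hole',a)
for z in(.0695,.0715):print('ring',f(281.9,196.8,z))
L=f(178/6+220,231/6+35,.095);Rr=f(584/6+220,231/6+35,.095);print('leg',L,Rr,(L+Rr)/2,np.linalg.norm(L-Rr))
m=(L+Rr)/2-a;print('dist',np.hypot(*m[:2]),'ang',np.degrees(np.arctan2(m[1],m[0])),np.degrees(np.arctan2(*(L-Rr)[[1,0]]))-90)
B=[f(225+22/6,150+573/6,.018),f(225+650/6,150+578/6,.018),f(220+40/6,35+60/6,.018),f(220+726/6,35+68/6,.018)]
for b in B:print(b)
x=(B[2]+B[3]-B[0]-B[1])/2;x[2]=0;print('len',np.linalg.norm(x),np.degrees(np.arctan2(x[1],x[0])))
n=x/np.linalg.norm(x);print('axis from board',(B[0]+B[1]+B[2]+B[3])/4-n*.045)
# overlay top cam
E
```

```text
hole [ 0.57566126 -0.04994397  0.093     ]
ring [ 0.57586094 -0.05180753  0.0695    ]
ring [ 0.57593139 -0.05230505  0.0715    ]
leg [ 0.62222053 -0.16429856  0.095     ] [ 0.56352294 -0.17363026  0.095     ] [ 0.59287173 -0.16896441  0.095     ] 0.05943473164454159
dist 0.12025832940019672 ang -81.77200305752662 -80.96675153086767
[0.62917477 0.03220856 0.018     ]
[0.50181176 0.01302219 0.018     ]
[ 0.66281814 -0.20332899  0.018     ]
[ 0.53588616 -0.22194284  0.018     ]
len 0.2376753934252049 -81.80986533764529
axis from board [ 0.57601207 -0.05046923  0.018     ]
```

{"fn": "drive_tool", "kwargs": {
  "series": [
    [[0.1,0.2,0,0,0,0,0],[0.2,0.4,0,0,0,0,0],[0.3,0.6,0,0,0,0,0],[0.4,0.8,0,0,0,0,0],[0.5,1,0,0,0,0,0],[0.5,1,0,0,0,0,0],[0.5,1,0,0,0,0,0],[0.5,1,0,0,0,0,0],[0.5,1,0,0,0,0,0],[0.5,1,0,0,0,0,0]]
  ]
}}

```text
time_s: 6.05
tcp_pos: [0.652, 0.0909, 0.223]
ee_rot: [[0.157, -0.988, 0.0], [-0.988, -0.157, 0.0], [-0.0, -0.0, -1.0]]
wrist_force: [0.2, -0.3, -0.2]
gripper_width: 0.999
```

{"fn": "drive_tool", "kwargs": {
  "series": [
    [[0,0.2,0,0,0,0,0],[0,0.4,0,0,0,0,0],[0,0.6,0,0,0,0,0],[0,0.8,0,0,0,0,0],[0,0.9,0,0,0,0,0],[0,0.9,0,0,0,0,0],[0,0.9,0,0,0,0,0],[0,0.9,0,0,0,0,0],[0,0.9,0,0,0,0,0],[0,0.9,0,0,0,0,0]]
  ]
}}

```text
time_s: 7.05
tcp_pos: [0.6524, 0.2258, 0.2228]
ee_rot: [[0.157, -0.988, 0.0], [-0.988, -0.157, 0.0], [-0.0, -0.0, -1.0]]
wrist_force: [-0.1, -0.3, -0.1]
gripper_width: 1.004
```

```bash
python3 - <<'E'
from h import *
s=r.sense();print(s['tcp_pos'],s['joints'])
im=snap('wrist','w2');np.savez('w2.npz',im=im,t=s['tcp_pos'],R=s['ee_rot'])
E
```

```text
[0.65238198 0.22584962 0.22276496] [ 3.24799664e+01  2.85059828e+01  1.08697332e+01  1.98667374e-03
 -7.23557745e+01 -2.34461178e+01]
```

View pics/w2.png

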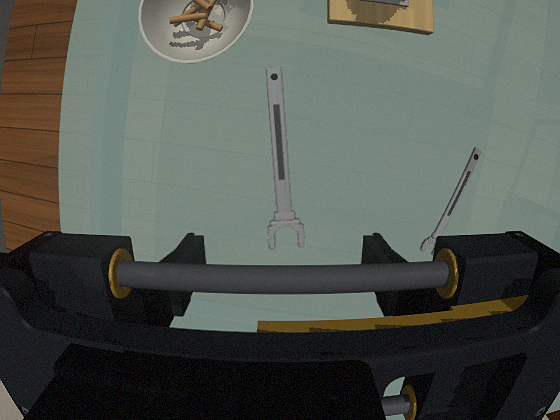

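```bash
python3 - <<'E'
from h import *
d=np.load('w2.npz');im=d['im']
o=cv2.resize(im[60:140,250:310],None,fx=6,fy=6,interpolation=cv2.INTER_CUBIC)
o2=cv2.resize(im[175:255,250:320],None,fx=6,fy=6,interpolation=cv2.INTER_CUBIC)
cv2.imwrite('pics/w2a.png',np.hstack([o,o2]))
E
```

```text
(no output)
```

View pics/w2a.png

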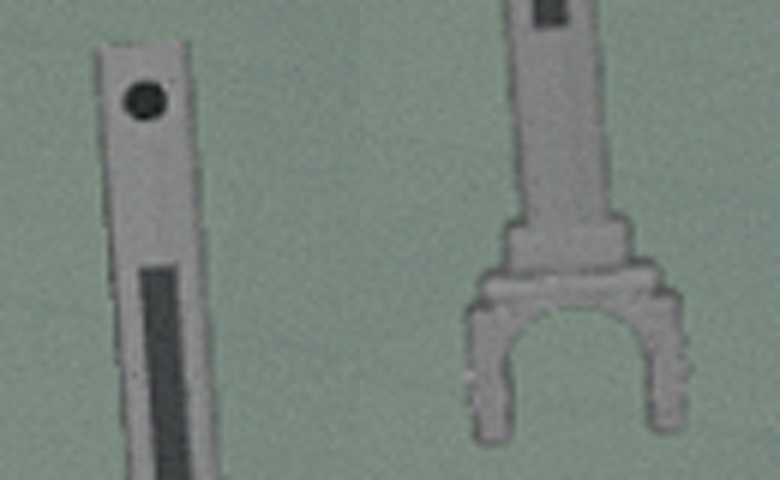

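```bash
python3 - <<'E'
from h import *
d=np.load('w2.npz');t,R=d['t'],d['R']
f=lambda u,v,z:wray(u,v,z,t,R)[:2]
T=f(274,67.2,.009);J=(f(272.2,248.3,.01)+f(301.3,246.7,.01))/2;W=f(285.8,226.3,.0)
H=(f(250+(522-360)/6,175+220/6,.009)+f(250+(610-360)/6,175+215/6,.009))/2
print(T,J,W,H,np.linalg.norm(T-J),np.linalg.norm(W-J),np.linalg.norm(H-T),np.linalg.norm(f(272.2,248.3,.01)-f(301.3,246.7,.01)))
n=(T-H)/np.linalg.norm(T-H);print('dir',np.degrees(np.arctan2(n[1],n[0])),np.degrees(np.arctan2(*(T-J)[::-1])))
n=(T-J)/np.linalg.norm(T-J)
jc=T-n*.205;print('jc',jc,J+n*.0155,'grip85',T-n*.12)
print(wproj([.65238,.2258,.2228],t,R), wproj(np.r_[T-n*.12,.009],t,R))
E
```

```text
[0.68160511 0.09884015] [0.63297248 0.31098633] [0.63798011 0.28682288] [0.64334832 0.26501842] 0.21764911114239416 0.024676886371566342 0.1705250669836198 0.0364119387085443
dir -77.03551607658892 -77.08853744284241
jc [0.63579886 0.29865703] [0.63643588 0.29587823] grip85 [0.65479169 0.21580613]
[280.58460246 253.17255983] [281.2801301  169.91085709]
```

{"fn": "drive_tool", "kwargs": {
  "series": [
    [[0.018,-0.076,-0.2,0,0,0.043,0],[0.018,-0.076,-0.4,0,0,0.043,0],[0.018,-0.076,-0.6,0,0,0.043,0],[0.018,-0.076,-0.8,0,0,0.043,0],[0.018,-0.076,-1,0,0,0.043,0],[0.018,-0.076,-1,0,0,0.043,0],[0.018,-0.076,-1,0,0,0.043,0],[0.018,-0.076,-1,0,0,0.043,0],[0.018,-0.076,-1,0,0,0.043,0],[0.018,-0.076,-1,0,0,0.043,0]]
  ]
}}

```text
time_s: 8.1
tcp_pos: [0.6556, 0.2158, 0.0743]
ee_rot: [[0.225, -0.974, 0.002], [-0.974, -0.225, 0.001], [-0.001, -0.003, -1.0]]
wrist_force: [-0.6, -0.0, -0.0]
gripper_width: 1.001
```

```bash
python3 - <<'E'
from h import *
s=r.sense();print(s['tcp_pos'],s['ee_rot'],s['wrist_force'])
im=snap('wrist','w3');np.savez('w3.npz',im=im,t=s['tcp_pos'],R=s['ee_rot'])
E
```

```text
[0.655634   0.2157855  0.07425373] [[ 2.24593868e-01 -9.74449435e-01  2.42764506e-03]
 [-9.74452171e-01 -2.24591191e-01  1.32776021e-03]
 [-7.48607495e-04 -2.66383080e-03 -9.99996172e-01]] [-0.60971817 -0.02403143 -0.03120357]
```

View pics/w3.png

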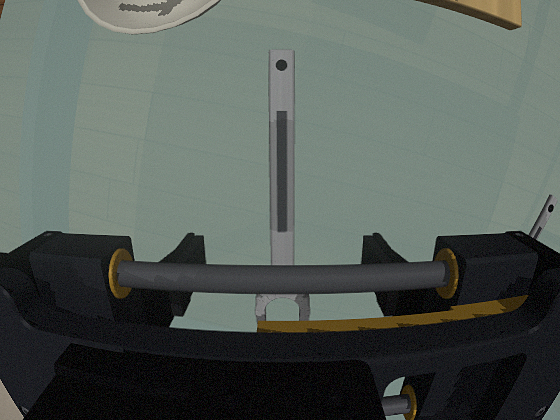

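{"fn": "drive_tool", "kwargs": {
  "series": [
    [[0,0,-0.15,0,0,0,0],[0,0,-0.3,0,0,0,0],[0,0,-0.4,0,0,0,0],[0,0,-0.45,0,0,0,0],[0,0,-0.48,0,0,0,0],[0,0,-0.48,0,0,0,255],[0,0,-0.48,0,0,0,255],[0,0,-0.48,0,0,0,255],[0,0,-0.48,0,0,0,255],[0,0,-0.48,0,0,0,255]]
  ]
}}

```text
time_s: 9.15
tcp_pos: [0.6551, 0.2155, 0.0008]
ee_rot: [[0.224, -0.974, 0.0], [-0.974, -0.224, 0.0], [-0.0, -0.0, -1.0]]
wrist_force: [-0.3, 0.3, 0.1]
gripper_width: 0.633
```

{"fn": "drive_tool", "kwargs": {
  "series": [
    [[0,0,0,0,0,0,255],[0,0,0,0,0,0,255],[0,0,0,0,0,0,255],[0,0,0,0,0,0,255],[0,0,0,0,0,0,255],[0,0,0.05,0,0,0,255],[0,0,0.1,0,0,0,255],[0,0,0.2,0,0,0,255],[0,0,0.3,0,0,0,255],[0,0,0.3,0,0,0,255]]
  ]
}}

```text
time_s: 10.15
tcp_pos: [0.6571, 0.2165, 0.0497]
ee_rot: [[0.225, -0.974, 0.006], [-0.974, -0.225, 0.003], [-0.001, -0.007, -1.0]]
wrist_force: [0.3, 0.6, -2.1]
gripper_width: 0.203
```

```bash
python3 - <<'E'
from h import *
s=r.sense();print(s['tcp_pos'],s['ee_rot'],s['wrist_force'],s['moment'],s['gripper_width'])
im=snap('wrist','w4');np.savez('w4.npz',im=im,t=s['tcp_pos'],R=s['ee_rot'])
E
```

```text
[0.6571349  0.21646531 0.04965097] [[ 0.2252214  -0.974286    0.00648997]
 [-0.97430663 -0.22520672  0.00292046]
 [-0.00138378 -0.00698097 -0.99997468]] [ 0.27194741  0.64156517 -2.1364144 ] [0.10431307 0.07093194 0.00817166] 0.2027782799870227
```

View pics/w4.png

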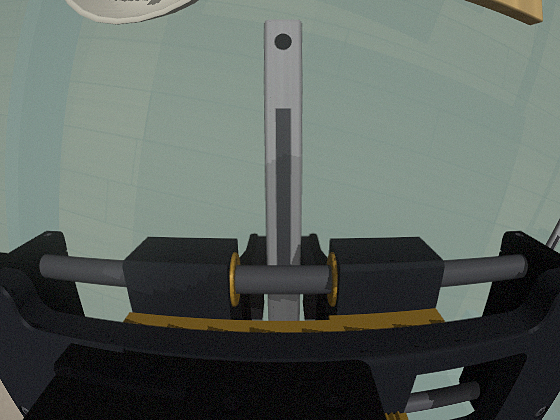

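```bash
python3 - <<'E'
from h import *
for k,v in (('w3',50),('w4',20)):
    d=np.load(k+'.npz');t,R=d['t'],d['R'];im=d['im']
    g=im[:,276:290].mean((1,2));print(k,np.round(g[v-8:v+8]))
    z=.009 if k=='w3' else t[2]+.0077
    for u,w in((265,v),(301,v)) if k=='w4' else ((269,v),(295,v)):
        p=wray(u,w,z,t,R);print(R.T@(p-t))
    # tail hole
    print(R.T@(wray(*((281,65) if k=='w3' else (283,41)),z,t,R)-t))
E
```

```text
w3 [127. 128. 127. 128. 127. 128. 125. 120. 134. 137. 135. 137. 136. 137.
 136. 136.]
[ 0.11955051 -0.00820559  0.06518635]
[0.11950751 0.00967737 0.06513874]
[1.08639511e-01 4.43029406e-05 6.51725376e-02]
w4 [141. 141. 142. 143. 142. 142. 142. 144. 146. 149. 150. 150. 150. 149.
 150. 150.]
[ 0.11954772 -0.00702065 -0.00781662]
[ 0.11949623  0.00991379 -0.00793477]
[ 0.10874318  0.0014419  -0.00786074]
```

{"fn": "drive_tool", "kwargs": {
  "series": [
    [[0,0,0.2,0,0,0,255],[0,0,0.4,0,0,-0.02,255],[0,-0.15,0.55,0,0,-0.051,255],[-0.05,-0.3,0.57,0,0,-0.051,255],[-0.1,-0.45,0.57,0,0,-0.051,255],[-0.15,-0.6,0.57,0,0,-0.051,255],[-0.2,-0.75,0.57,0,0,-0.051,255],[-0.25,-0.9,0.57,0,0,-0.051,255],[-0.25,-1,0.57,0,0,-0.051,255],[-0.25,-1,0.57,0,0,-0.051,255]]
  ]
}}

```text
time_s: 11.2
tcp_pos: [0.6173, 0.0634, 0.1311]
ee_rot: [[0.144, -0.99, -0.0], [-0.99, -0.144, -0.0], [0.0, 0.0, -1.0]]
wrist_force: [0.5, 0.1, -3.0]
gripper_width: 0.202
```

{"fn": "drive_tool", "kwargs": {
  "series": [
    [[0,-0.1,0,0,0,0,255],[-0.05,-0.2,0,0,0,0,255],[-0.1,-0.35,0,0,0,0,255],[-0.15,-0.5,0,0,0,0,255],[-0.2,-0.65,0,0,0,0,255],[-0.2,-0.8,0,0,0,0,255],[-0.2,-0.9,0,0,0,0,255],[-0.2,-1,0,0,0,0,255],[-0.2,-1,0,0,0,0,255],[-0.2,-1,0,0,0,0,255]]
  ]
}}

```text
time_s: 12.2
tcp_pos: [0.5875, -0.0848, 0.1309]
ee_rot: [[0.145, -0.989, -0.0], [-0.989, -0.145, 0.0], [-0.0, 0.0, -1.0]]
wrist_force: [0.2, 0.4, -2.0]
gripper_width: 0.199
```

```bash
python3 - <<'E'
from h import *
s=r.sense();print(s['tcp_pos'],s['ee_rot'],s['wrist_force'],s['moment'],s['gripper_width'])
E
```

```text
[ 0.58749484 -0.08478761  0.13087687] [[ 1.45269954e-01 -9.89392050e-01 -1.11797888e-04]
 [-9.89392040e-01 -1.45269972e-01  1.64578392e-04]
 [-1.79073429e-04  8.67036452e-05 -9.99999980e-01]] [ 0.15039333  0.38035892 -2.01591417] [0.07783991 0.05143348 0.01994122] 0.19883944512529186
```

{"fn": "drive_tool", "kwargs": {
  "series": [
    [[0.005,-0.1,0,0,0,0,255],[0.005,-0.2,0,0,0,0,255],[0.005,-0.3,0,0,0,0,255],[0.005,-0.342,0,0,0,0,255],[0.005,-0.342,-0.1,0,0,0,255],[0.005,-0.342,-0.15,0,0,0,255],[0.005,-0.342,-0.15,0,0,0,255],[0.005,-0.342,-0.15,0,0,0,255],[0.005,-0.342,-0.15,0,0,0,255],[0.005,-0.342,-0.15,0,0,0,255]]
  ]
}}

```text
time_s: 13.2
tcp_pos: [0.5886, -0.1357, 0.1092]
ee_rot: [[0.146, -0.989, 0.001], [-0.989, -0.146, -0.0], [0.0, -0.001, -1.0]]
wrist_force: [-0.8, -0.1, -2.3]
gripper_width: 0.203
```

```bash
python3 - <<'E'
from h import *
s=r.sense();print(s['tcp_pos'],s['ee_rot'],s['wrist_force'],s['moment'],s['gripper_width'])
im=snap('wrist','w5');np.savez('w5.npz',im=im,t=s['tcp_pos'],R=s['ee_rot'])
a=snap('top','t5',5,(230,160,360,260)); b=snap('scene','s5',5,(200,170,320,260))
E
```

```text
[ 0.58861234 -0.13573238  0.1091726 ] [[ 1.46199022e-01 -9.89254496e-01  1.17807669e-03]
 [-9.89255169e-01 -1.46199202e-01 -6.74491979e-05]
 [ 2.38958294e-04 -1.15555745e-03 -9.99999304e-01]] [-0.80478189 -0.14900046 -2.3293725 ] [ 0.03624165  0.06617801 -0.0034849 ] 0.2028740199175184
```

View pics/t5.png

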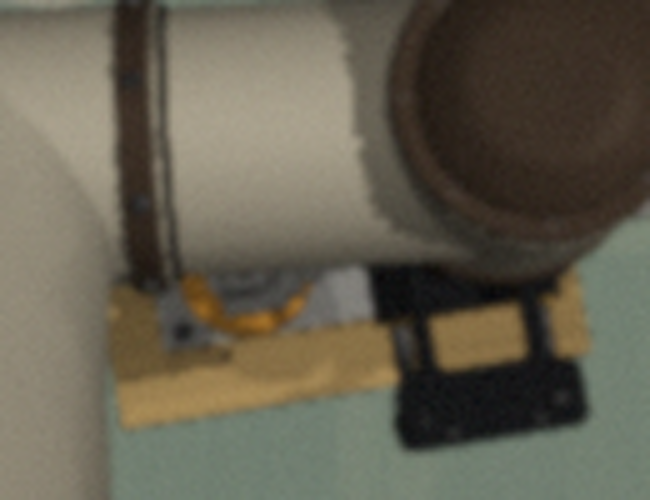

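View pics/s5.png

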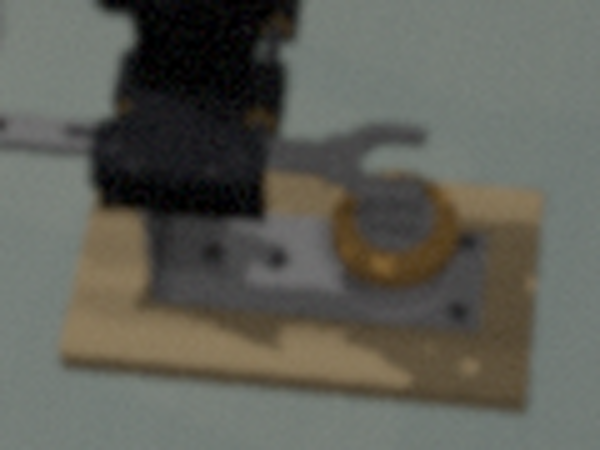

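View pics/w5.png

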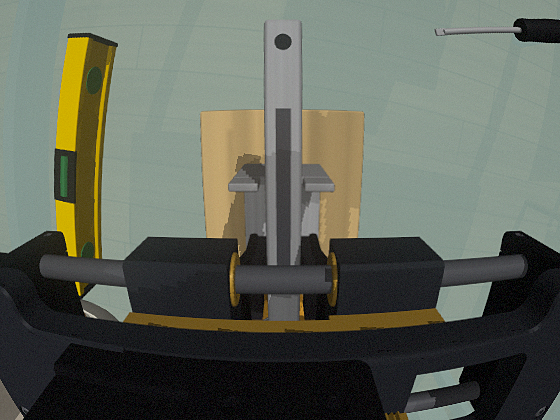

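```bash
python3 - <<'E'
from h import *
d=np.load('w5.npz');t,R=d['t'],d['R']
for u in(229,335):
  for w in (176,181,186):
    p=wray(u,w,.095,t,R);print(u,w,R.T@(p-t))
n=np.array([.1461,-.9893,0]);m=np.array([.9893,.1461,0]) # m: left side
jc=t-R[:,0]*0+(-n*.0855);jc[2]=t[2]+.009
print('jc',jc)
for sx,sy in((-.0155,.018),(-.0155,-.018),(.0155,0)):
    p=jc+n*sx+m*sy; u=proj('scene',p);print('scene crop',(u-[200,170])*5)
b=np.array([.5757,-.0505,.093]);u=proj('scene',b);print('barrel',(u-[200,170])*5)
for a in range(0,360,45):
  pass
i=cv2.imread('pics/w5.png');cv2.imwrite('pics/w5a.png',cv2.resize(i[150:210,210:350],None,fx=5,fy=5,interpolation=cv2.INTER_CUBIC))
E
```

```text
229 176 [ 0.03999132 -0.028646    0.01421527]
229 181 [ 0.0371568  -0.02874951  0.01421471]
229 186 [ 0.03430465 -0.0288585   0.01421416]
335 176 [0.0399491  0.03018865 0.01414728]
335 181 [0.03711777 0.03028348 0.01414649]
335 186 [0.03426885 0.03038353 0.01414569]
jc [ 0.57612079 -0.05114723  0.1181726 ]
scene crop [425.052175   188.86711344]
scene crop [431.89194422 129.34369163]
scene crop [364.75673667 153.02336715]
barrel [397.27802079 185.90041491]
```

View pics/w5a.png

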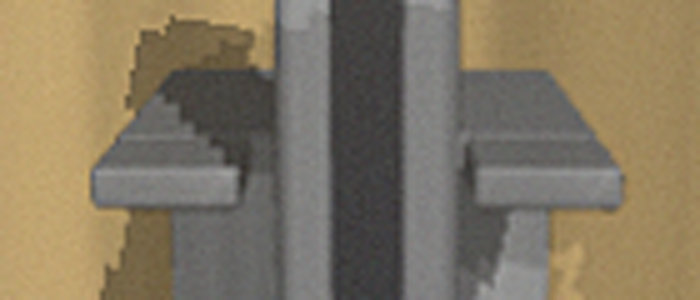

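```bash
python3 - <<'E'
from h import *
d=np.load('w5.npz');t,R=d['t'],d['R']
print(R.T@R-np.eye(3))
i=r.camera_info('wrist');print(i)
p=wray(229,186,.095,t,R);print(wproj(p,t,R),p)
E
```

```text
[[ 2.22044605e-16  5.09898447e-18  2.85077423e-18]
 [ 5.09898447e-18  0.00000000e+00 -4.61688314e-17]
 [ 2.85077423e-18 -4.61688314e-17  0.00000000e+00]]
{'K': array([[325.1922621 ,   0.        , 283.08439368],
       [  0.        , 325.1922621 , 203.09065904],
       [  0.        ,   0.        ,   1.        ]]), 'hand_eye': array([[-7.75242322e-04, -9.64964145e-01, -2.62380637e-01,
         7.22880452e-02],
       [ 9.99999680e-01, -6.96313405e-04, -3.93796609e-04,
         1.45024602e-03],
       [ 1.97300454e-04, -2.62380858e-01,  9.64964376e-01,
        -1.61983827e-01],
       [ 0.00000000e+00,  0.00000000e+00,  0.00000000e+00,
         1.00000000e+00]])}
[229. 186.] [ 0.62219279 -0.16545031  0.095     ]
```

```bash
python3 - <<'E'
from h import *
H=[r.camera_info('wrist')['hand_eye'] for k in range(3)]
for h in H:print(h[:3,3])
print(r.camera_info('scene')['xyz'],r.camera_info('top')['xyz'],r.sense()['time_s'])
E
for i in 1 2 3; do python3 -c "
from h import *
print(r.camera_info('wrist')['hand_eye'][:3,3])"; done
```

```text
[ 0.07228805  0.00145025 -0.16198383]
[ 0.07228805  0.00145025 -0.16198383]
[ 0.07228805  0.00145025 -0.16198383]
[1.17877018 0.08733347 0.95215476] [ 0.49539497 -0.06110919  0.97141169] 13.35
[ 0.07228805  0.00145025 -0.16198383]
[ 0.07228805  0.00145025 -0.16198383]
[ 0.07228805  0.00145025 -0.16198383]
```

```bash
python3 - <<'E'
from h import *
d=np.load('w5.npz');t,R=d['t'],d['R']
im=r.capture('scene')[:,:,::-1]
print(r.sense()['tcp_pos'])
S=10;x0,y0=255,182
o=cv2.resize(im[y0:y0+58,x0:x0+50],None,fx=S,fy=S,interpolation=cv2.INTER_CUBIC);raw=o.copy()
n=np.array([np.cos(np.radians(-81.6)),np.sin(np.radians(-81.6)),0]);m=np.array([-n[1],n[0],0]);k=np.array([0,0,1])
def line(ps,c):
    q=np.array([(proj('scene',p)-[x0,y0]+.5)*S for p in ps]);cv2.polylines(o,[q.astype(int)],True,c,1)
b=np.array([.5757,-.0505,0])
def loc(o_,x,y,z):return o_+n*x+m*y+k*z
line([loc(b,x,y,.093) for x,y in((-.0105,-.0105),(.0105,-.0105),(.0105,.0105),(-.0105,.0105))],(255,0,0))
line([loc(b,x,y,.088) for x,y in((-.0135,-.0135),(.0135,-.0135),(.0135,.0135),(-.0135,.0135))],(255,0,255))
line([loc(b,.032*np.cos(a),.032*np.sin(a),.070) for a in np.linspace(0,6.28,40)],(0,0,255))
j=t-R[:,0]*.0855;j[2]=t[2]+.009
line([loc(j,x,y,0) for x,y in((-.0155,-.0223),(-.0155,-.01425),(.0155,-.01425),(.0155,.01425),(-.0155,.01425),(-.0155,.0223),(.0155,.0223),(.03,.009),(.06,.009),(.06,-.009),(.03,-.009),(.0155,-.0223))],(0,255,0))
cv2.imwrite('pics/s5o.png',np.hstack([o[:,:390],raw[:,:390]]))
cv2.imwrite('pics/s5o.png',np.hstack([o,raw])[:, :] if o.shape[1]*2<=800 else cv2.resize(np.hstack([o,raw]),(800,464)))
E
```

```text
[ 0.58833069 -0.13576596  0.10883871]
```

View pics/s5o.png

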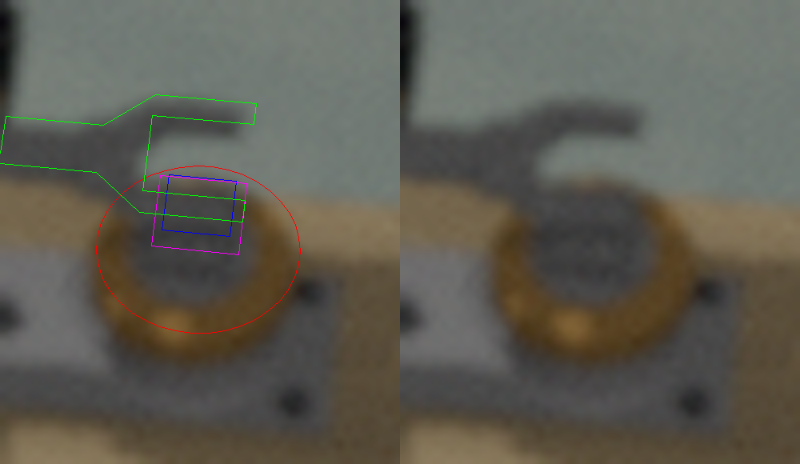

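{"fn": "drive_tool", "kwargs": {
  "series": [
    [[0.002,0.007,0,0,0,0,255],[0.002,0.007,-0.05,0,0,0,255],[0.002,0.007,-0.08,0,0,0,255],[0.002,0.007,-0.09,0,0,0,255],[0.002,0.007,-0.1,0,0,0,255],[0.002,0.007,-0.11,0,0,0,255],[0.002,0.007,-0.12,0,0,0,255],[0.002,0.007,-0.13,0,0,0,255],[0.002,0.007,-0.13,0,0,0,255],[0.002,0.007,-0.13,0,0,0,255]]
  ]
}}

```text
time_s: 14.4
tcp_pos: [0.5888, -0.1348, 0.0893]
ee_rot: [[0.146, -0.989, 0.001], [-0.989, -0.146, -0.0], [0.0, -0.001, -1.0]]
wrist_force: [0.6, 0.4, -1.4]
gripper_width: 0.205
```

```bash
cat > st.py <<'E'
from h import *
np.set_printoptions(precision=4,suppress=True)
s=r.sense();print(s['time_s'],s['tcp_pos'],s['wrist_force'],s['moment'],s['gripper_width'],s['joints'])
print(s['ee_rot'],r.camera_info('wrist')['hand_eye'][:3,3])
E
python3 st.py
```

```text
14.4 [ 0.5888 -0.1348  0.0893] [ 0.6215  0.4369 -1.4184] [ 0.1214 -0.009  -0.0231] 0.20492118027939535 [  2.4459  27.022  -12.4458   0.0038 -50.4945   5.9378]
[[ 0.1458 -0.9893  0.0007]
 [-0.9893 -0.1458 -0.    ]
 [ 0.0001 -0.0006 -1.    ]] [ 0.0723  0.0015 -0.162 ]
```

```bash
python3 - <<'E'
from h import *
snap('wrist','w6',5,(210,150,350,210)); 
im=snap('scene','s6',10,(255,182,315,240))
E
```

```text
(no output)
```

View pics/w6.png

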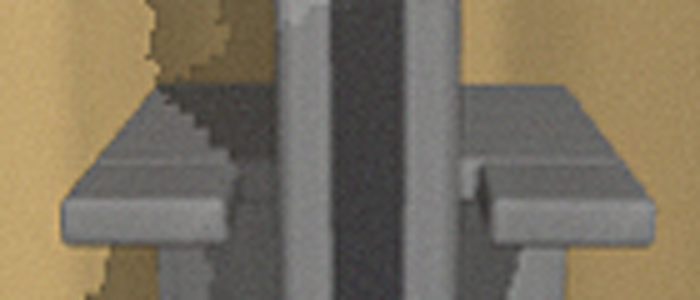

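View pics/s6.png

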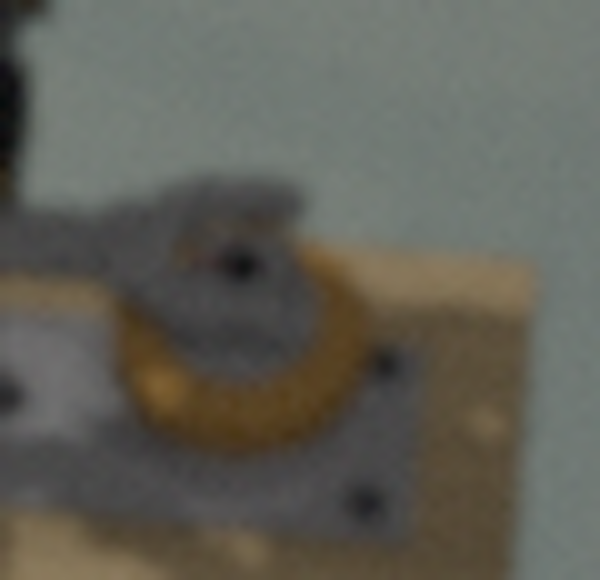

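{"fn": "drive_tool", "kwargs": {
  "series": [
    [[0.005,0.001,0,0,0,0,255],[0.005,0.001,-0.01,0,0,0,255],[0.005,0.001,-0.02,0,0,0,255],[0.005,0.001,-0.03,0,0,0,255],[0.005,0.001,-0.04,0,0,0,255],[0.005,0.001,-0.05,0,0,0,255],[0.005,0.001,-0.06,0,0,0,255],[0.005,0.001,-0.065,0,0,0,255],[0.005,0.001,-0.065,0,0,0,255],[0.005,0.001,-0.065,0,0,0,255]]
  ]
}}

```text
time_s: 15.5
tcp_pos: [0.5894, -0.1347, 0.0794]
ee_rot: [[0.146, -0.989, 0.0], [-0.989, -0.146, 0.0], [0.0, -0.0, -1.0]]
wrist_force: [1.3, 1.1, -1.7]
gripper_width: 0.206
```

```bash
python3 st.py
```

```text
15.5 [ 0.5894 -0.1347  0.0794] [ 1.2508  1.1468 -1.7044] [ 0.1651 -0.2825 -0.1181] 0.2058441957203033 [  2.457   27.7401 -12.907   -0.0001 -49.3367   5.9257]
[[ 0.1458 -0.9893  0.0003]
 [-0.9893 -0.1458  0.    ]
 [ 0.     -0.0003 -1.    ]] [ 0.0723  0.0015 -0.162 ]
```

{"fn": "drive_tool", "kwargs": {
  "series": [
    [[0,0,-0.005,0,0,0,255],[0,0,-0.01,0,0,0,255],[0,0,-0.015,0,0,0,255],[0,0,-0.018,0,0,0,255],[0,0,-0.02,0,0,0,255],[0,0,-0.022,0,0,0,255],[0,0,-0.022,0,0,0,255],[0,0,-0.022,0,0,0,255],[0,0,-0.022,0,0,0,255],[0,0,-0.022,0,0,0,255]]
  ]
}}

```text
time_s: 16.5
tcp_pos: [0.5893, -0.1347, 0.0761]
ee_rot: [[0.146, -0.989, 0.0], [-0.989, -0.146, -0.0], [0.0, -0.0, -1.0]]
wrist_force: [1.1, 0.1, -1.9]
gripper_width: 0.203
```

```bash
python3 st.py
```

```text
16.5 [ 0.5893 -0.1347  0.0761] [ 1.1321  0.1172 -1.8856] [ 0.1475 -0.3726 -0.1348] 0.2033804608994746 [  2.4574  27.961  -13.0948   0.0013 -48.9341   5.9272]
[[ 0.1458 -0.9893  0.0002]
 [-0.9893 -0.1458 -0.    ]
 [ 0.     -0.0002 -1.    ]] [ 0.0723  0.0015 -0.162 ]
```

{"fn": "drive_tool", "kwargs": {
  "series": [
    [[0,0,-0.003,0,0,0,255],[0,0,-0.006,0,0,0,255],[0,0,-0.008,0,0,0,255],[0,0,-0.01,0,0,0,255],[0,0,-0.01,0,0,0,255],[0,0,-0.01,0,0,0,255],[0,0,-0.01,0,0,0,255],[0,0,-0.01,0,0,0,255],[0,0,-0.01,0,0,0,255],[0,0,-0.01,0,0,0,255]]
  ]
}}

```text
time_s: 17.5
tcp_pos: [0.5893, -0.1346, 0.0755]
ee_rot: [[0.146, -0.989, 0.001], [-0.989, -0.146, -0.0], [0.0, -0.0, -1.0]]
wrist_force: [-1.0, 1.4, 5.2]
gripper_width: 0.2
```

```bash
python3 st.py;python3 - <<'E'
from h import *
snap('wrist','w7',5,(210,150,350,260)); 
im=snap('scene','s7',10,(255,182,315,240))
E
```

```text
17.5 [ 0.5893 -0.1346  0.0755] [-1.0368  1.4357  5.2205] [ 0.4944  0.3552 -0.1133] 0.19964983200081388 [  2.4666  27.9922 -13.1452   0.0203 -48.8335   5.9251]
[[ 0.1462 -0.9893  0.0005]
 [-0.9893 -0.1462 -0.0002]
 [ 0.0003 -0.0005 -1.    ]] [ 0.0723  0.0015 -0.162 ]
```

View pics/w7.png

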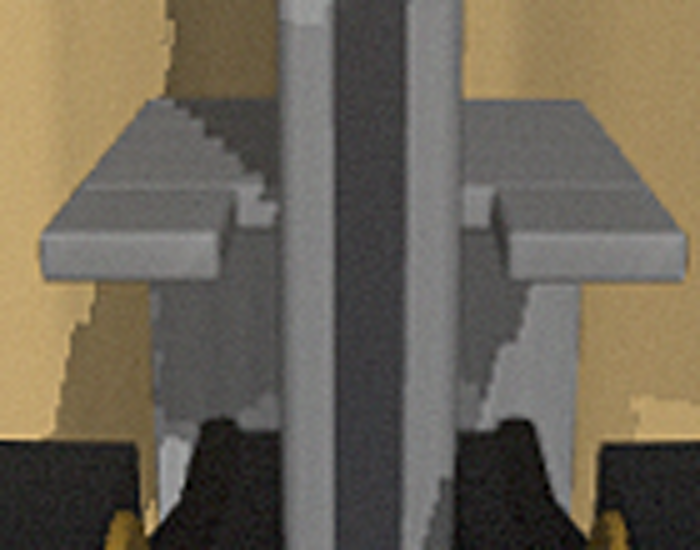

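View pics/s7.png

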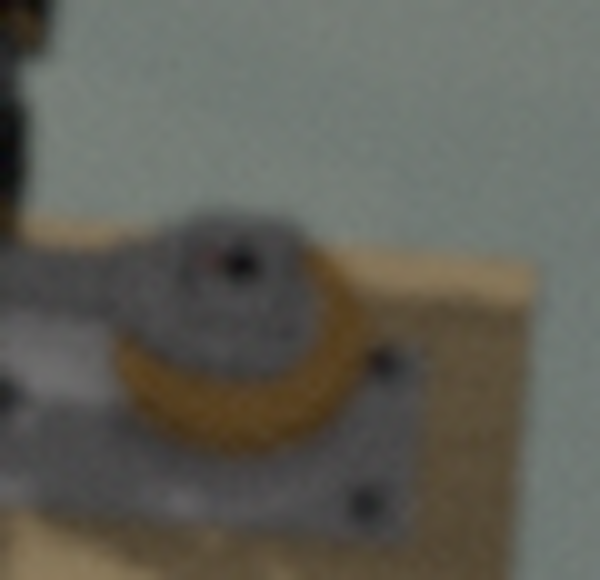

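{"fn": "drive_tool", "kwargs": {
  "series": [
    [[0,0,0.006,0,0,0,255],[0,0,0.006,0,0,0,0],[0,0,0.006,0,0,0,0],[0,0,0.006,0,0,0,0],[0,0,0.006,0,0,0,0],[0,0,0.006,0,0,0,0],[0,0,0.006,0,0,0,0],[0,0,0.15,0,0,0,0],[0,0,0.3,0,0,0,0],[0,0,0.45,0,0,0,0]]
  ]
}}

```text
time_s: 18.6
tcp_pos: [0.5891, -0.1347, 0.1426]
ee_rot: [[0.146, -0.989, -0.001], [-0.989, -0.146, -0.0], [-0.0, 0.001, -1.0]]
wrist_force: [0.7, -0.2, 0.8]
gripper_width: 0.936
```

```bash
python3 st.py;python3 - <<'E'
from h import *
snap('wrist','w8'); 
im=snap('scene','s8',8,(215,182,315,250))
E
```

```text
18.6 [ 0.5891 -0.1347  0.1426] [ 0.694  -0.2183  0.7577] [0.0256 0.0286 0.0134] 0.9360906453420493 [  2.4567  23.8334  -8.9331   0.0048 -57.273    5.9285]
[[ 0.1459 -0.9893 -0.0007]
 [-0.9893 -0.1459 -0.0001]
 [-0.      0.0007 -1.    ]] [ 0.0723  0.0014 -0.162 ]
```

View pics/w8.png

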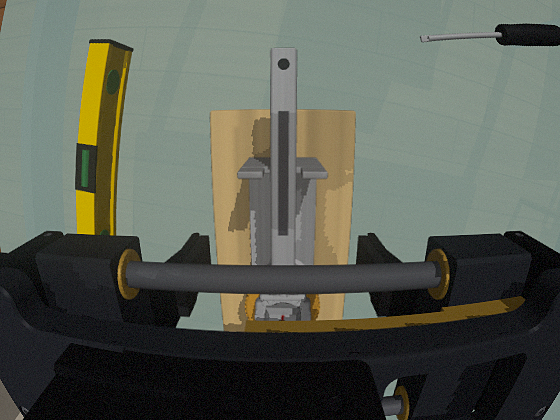

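View pics/s8.png

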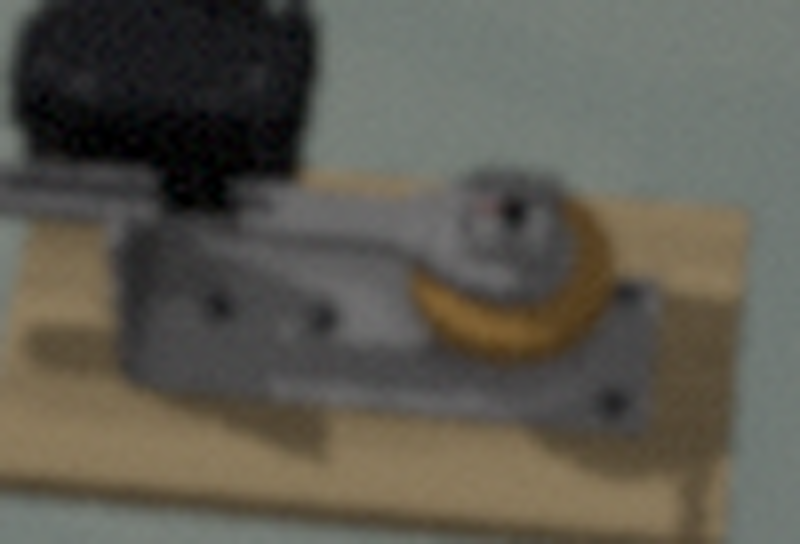

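{"fn": "drive_tool", "kwargs": {
  "series": [
    [[-0.02,0.1,0,0,0,0.08,0],[-0.04,0.2,0,0,0,0.16,0],[-0.06,0.3,0,0,0,0.24,0],[-0.08,0.4,0,0,0,0.32,0],[-0.084,0.5,0,0,0,0.4,0],[-0.084,0.563,0,0,0,0.45,0],[-0.084,0.563,0,0,0,0.5,0],[-0.084,0.563,0,0,0,0.5,0],[-0.084,0.563,0,0,0,0.5,0],[-0.084,0.563,0,0,0,0.5,0]]
  ]
}}

```text
time_s: 19.7
tcp_pos: [0.5764, -0.0505, 0.1416]
ee_rot: [[0.802, -0.598, -0.001], [-0.598, -0.802, -0.0], [-0.0, 0.0, -1.0]]
wrist_force: [-0.6, -0.5, 0.4]
gripper_width: 0.999
```

```bash
python3 st.py;python3 - <<'E'
from h import *
snap('wrist','w9'); 
im=snap('scene','s9',8,(215,170,315,245))
E
```

```text
19.7 [ 0.5764 -0.0505  0.1416] [-0.6315 -0.5313  0.3613] [-0.0484  0.1737  0.0091] 0.9993155818246884 [ 11.0261  21.5969 -12.7106  -0.0059 -55.7293  42.2732]
[[ 0.8017 -0.5977 -0.0006]
 [-0.5977 -0.8017 -0.    ]
 [-0.0005  0.0004 -1.    ]] [ 0.0712  0.0012 -0.162 ]
```

View pics/w9.png

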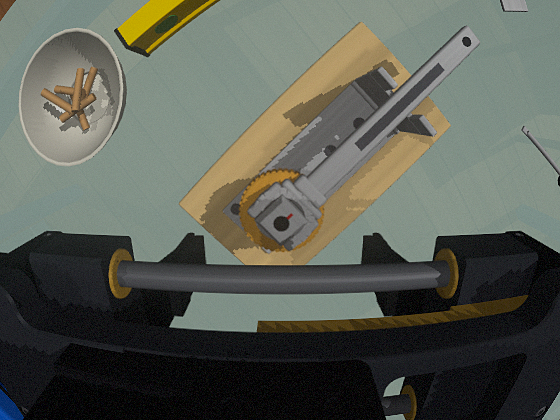

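View pics/s9.png

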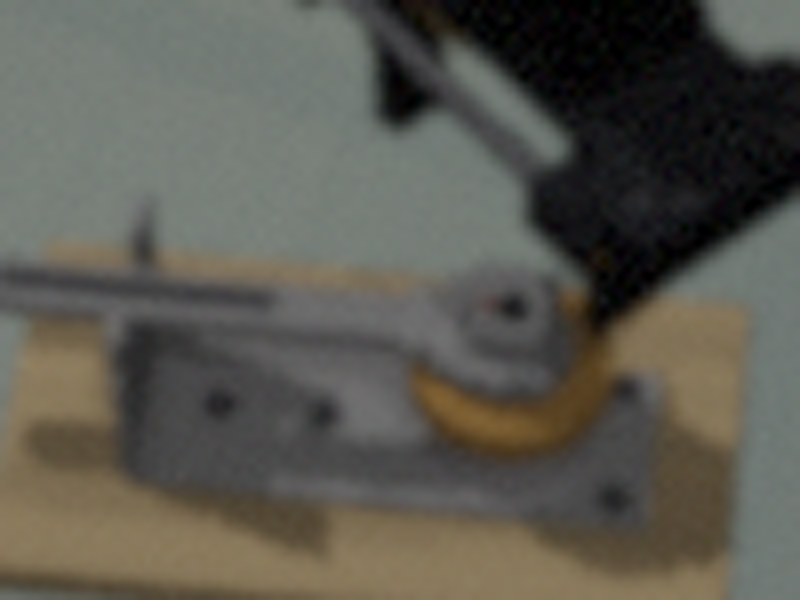

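```bash
python3 - <<'E'
from h import *
s=r.sense();t,R=s['tcp_pos'],s['ee_rot']
i=cv2.imread('pics/w9.png');cv2.imwrite('pics/w9a.png',cv2.resize(i[160:260,220:350],None,fx=6,fy=6,interpolation=cv2.INTER_CUBIC))
p=wray(282,223,.093,t,R);print(p,R.T@(p-t))
E
```

```text
[ 0.5759297  -0.05075627  0.093     ] [-0.00029809  0.00058708  0.04880158]
```

View pics/w9a.png

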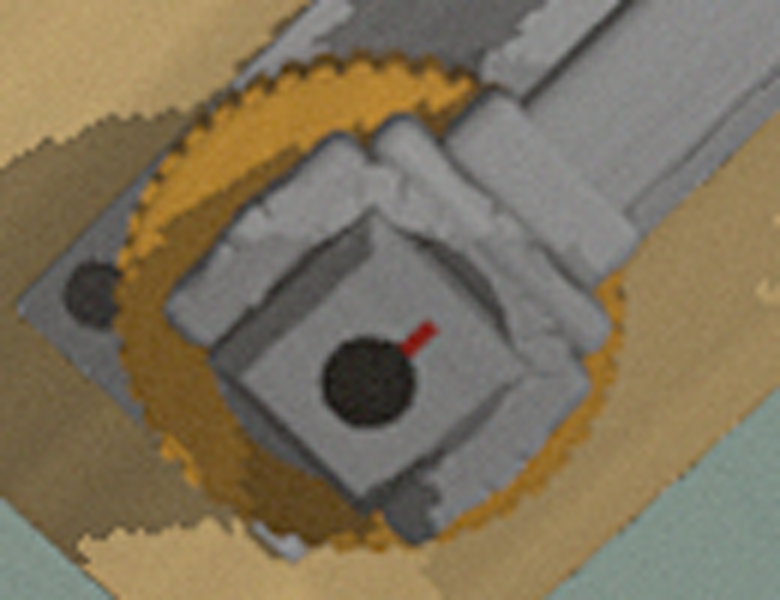

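{"fn": "drive_tool", "kwargs": {
  "series": [
    [[0,0,-0.12,0,0,0,0],[0,0,-0.24,0,0,0,0],[0,0,-0.36,0,0,0,0],[0,0,-0.46,0,0,0,0],[0,0,-0.55,0,0,0,0],[0,0,-0.61,0,0,0,0],[0,0,-0.61,0,0,0,0],[0,0,-0.61,0,0,0,0],[0,0,-0.61,0,0,0,255],[0,0,-0.61,0,0,0,255]]
  ]
}}

```text
time_s: 20.8
tcp_pos: [0.5772, -0.0501, 0.0513]
ee_rot: [[0.803, -0.596, 0.002], [-0.596, -0.803, 0.0], [0.001, -0.001, -1.0]]
wrist_force: [0.1, -0.3, -0.1]
gripper_width: 0.894
```

{"fn": "drive_tool", "kwargs": {
  "series": [
    [[0,0,0,0,0,0,255],[0,0,0,0,0,0,255],[0,0,0,0,0,0,255],[0,0,0,0,0,0,255],[0,0,0,0,0,0,255],[0,0,0,0,0,0,255],[0,0,0,0,0,0,255],[0,0,0,0,0,0,255],[0,0,0,0,0,0,255],[0,0,0,0,0,0,255]]
  ]
}}

```text
time_s: 21.8
tcp_pos: [0.5775, -0.0496, 0.0509]
ee_rot: [[0.803, -0.596, 0.002], [-0.596, -0.803, 0.001], [0.001, -0.002, -1.0]]
wrist_force: [1.3, 5.4, 1.6]
gripper_width: 0.731
```

```bash
python3 st.py
```

```text
21.8 [ 0.5775 -0.0496  0.0509] [1.2558 5.3574 1.6315] [ 1.483  -0.2096  0.1378] 0.7314931702721894 [ 11.0894  27.7658 -18.1543  -0.0199 -43.9553  42.3404]
[[ 0.803  -0.596   0.0021]
 [-0.596  -0.803   0.0007]
 [ 0.0013 -0.0018 -1.    ]] [ 0.0712  0.0012 -0.162 ]
```

{"fn": "drive_tool", "kwargs": {
  "series": [
    [[0.006,0.007,0,0,0,0,255],[0.006,0.007,0,0,0,-0.08,255],[0.006,0.007,0,0,0,-0.16,255],[0.006,0.007,0,0,0,-0.24,255],[0.006,0.007,0,0,0,-0.32,255],[0.006,0.007,0,0,0,-0.4,255],[0.006,0.007,0,0,0,-0.48,255],[0.006,0.007,0,0,0,-0.56,255],[0.006,0.007,0,0,0,-0.64,255],[0.006,0.007,0,0,0,-0.7,255]]
  ]
}}

```text
time_s: 22.8
tcp_pos: [0.5774, -0.0495, 0.0504]
ee_rot: [[-0.17, -0.985, -0.0], [-0.985, 0.17, -0.001], [0.001, 0.0, -1.0]]
wrist_force: [1.1, 2.3, 1.3]
gripper_width: 0.729
```

```bash
python3 st.py
```

```text
22.8 [ 0.5774 -0.0495  0.0504] [1.0667 2.3449 1.3319] [ 0.5712 -0.1529  0.3227] 0.7287117070254785 [ 11.1216  27.8539 -18.1092   0.0449 -44.0698 -20.9648]
[[-0.1704 -0.9854 -0.0005]
 [-0.9854  0.1704 -0.0006]
 [ 0.0007  0.0003 -1.    ]] [ 0.0727  0.0013 -0.162 ]
```

{"fn": "drive_tool", "kwargs": {
  "series": [
    [[0,0,0,0,0,-0.011,255],[0,0,0,0,0,-0.022,255],[0,0,0,0,0,-0.033,255],[0,0,0,0,0,-0.044,255],[0,0,0,0,0,-0.055,255],[0,0,0,0,0,-0.066,255],[0,0,0,0,0,-0.077,255],[0,0,0,0,0,-0.088,255],[0,0,0,0,0,-0.1,255],[0,0,0,0,0,-0.11,255]]
  ]
}}

```text
time_s: 23.8
tcp_pos: [0.5774, -0.0494, 0.0504]
ee_rot: [[-0.335, -0.942, -0.0], [-0.942, 0.335, -0.0], [0.0, 0.0, -1.0]]
wrist_force: [1.2, -1.8, -0.7]
gripper_width: 0.727
```

```bash
python3 st.py
```

```text
23.8 [ 0.5774 -0.0494  0.0504] [ 1.169  -1.8118 -0.7322] [-0.4757 -0.2897  0.2717] 0.7265283116510176 [ 11.1225  27.8535 -18.1098   0.0152 -44.0579 -30.7326]
[[-0.3354 -0.9421 -0.0003]
 [-0.9421  0.3354 -0.0003]
 [ 0.0003  0.0002 -1.    ]] [ 0.0729  0.0012 -0.162 ]
```

Still free-running at 0.27 N m. Continue 8°.

{"fn": "drive_tool", "kwargs": {
  "series": [
    [[0,0,0,0,0,-0.01,255],[0,0,0,0,0,-0.02,255],[0,0,0,0,0,-0.03,255],[0,0,0,0,0,-0.04,255],[0,0,0,0,0,-0.05,255],[0,0,0,0,0,-0.06,255],[0,0,0,0,0,-0.07,255],[0,0,0,0,0,-0.08,255],[0,0,0,0,0,-0.09,255],[0,0,0,0,0,-0.09,255]]
  ]
}}

```text
time_s: 24.8
tcp_pos: [0.5774, -0.0493, 0.0504]
ee_rot: [[-0.464, -0.886, -0.0], [-0.886, 0.464, -0.0], [0.0, 0.0, -1.0]]
wrist_force: [1.7, -4.5, -1.8]
gripper_width: 0.727
```

```bash
python3 st.py
```

```text
24.8 [ 0.5774 -0.0493  0.0504] [ 1.6924 -4.478  -1.7648] [-1.1696 -0.4065  0.2123] 0.7270117626704548 [ 11.1262  27.8536 -18.108    0.0015 -44.0598 -38.7908]
[[-0.4643 -0.8857 -0.0004]
 [-0.8857  0.4643 -0.0001]
 [ 0.0002  0.0003 -1.    ]] [ 0.0731  0.001  -0.162 ]
```

{"fn": "drive_tool", "kwargs": {
  "series": [
    [[0,0,0,0,0,-0.01,255],[0,0,0,0,0,-0.02,255],[0,0,0,0,0,-0.03,255],[0,0,0,0,0,-0.04,255],[0,0,0,0,0,-0.05,255],[0,0,0,0,0,-0.06,255],[0,0,0,0,0,-0.07,255],[0,0,0,0,0,-0.08,255],[0,0,0,0,0,-0.09,255],[0,0,0,0,0,-0.1,255]]
  ]
}}

```text
time_s: 25.8
tcp_pos: [0.5774, -0.0493, 0.0503]
ee_rot: [[-0.598, -0.802, -0.0], [-0.802, 0.598, -0.0], [0.0, 0.0, -1.0]]
wrist_force: [2.2, -4.6, -3.0]
gripper_width: 0.726
```

```bash
python3 st.py
```

```text
25.8 [ 0.5774 -0.0493  0.0503] [ 2.2404 -4.6197 -2.9531] [-1.4137 -0.5508  0.2495] 0.7255153731248177 [ 11.1276  27.8567 -18.1101   0.0049 -44.0524 -47.8283]
[[-0.5976 -0.8018 -0.0003]
 [-0.8018  0.5976 -0.0001]
 [ 0.0003  0.0002 -1.    ]] [ 0.0732  0.0008 -0.162 ]
```

{"fn": "drive_tool", "kwargs": {
  "series": [
    [[0,0,-0.004,0,0,0,0],[0,0,-0.004,0,0,0,0],[0,0,-0.004,0,0,0,0],[0,0,-0.004,0,0,0.09,0],[0,0,-0.004,0,0,0.18,0],[0,0,-0.004,0,0,0.27,0],[0,0,-0.004,0,0,0.36,0],[0,0,-0.004,0,0,0.45,0],[0,0,-0.004,0,0,0.54,0],[0,0,-0.004,0,0,0.63,0]]
  ]
}}

```text
time_s: 26.8
tcp_pos: [0.5775, -0.0487, 0.05]
ee_rot: [[0.349, -0.937, 0.0], [-0.937, -0.349, 0.001], [-0.0, -0.0, -1.0]]
wrist_force: [1.0, 0.6, -0.2]
gripper_width: 0.997
```

{"fn": "drive_tool", "kwargs": {
  "series": [
    [[0,0,0,0,0,0.07,0],[0,0,0,0,0,0.07,255],[0,0,0,0,0,0.07,255],[0,0,0,0,0,0.07,255],[0,0,0,0,0,0.07,255],[0,0,0,0,0,0.07,255],[0,0,0,0,0,0.07,255],[0,0,0,0,0,0.07,255],[0,0,0,0,0,0.07,255],[0,0,0,0,0,0.07,255]]
  ]
}}

```text
time_s: 27.8
tcp_pos: [0.5774, -0.0492, 0.0499]
ee_rot: [[0.444, -0.896, -0.0], [-0.896, -0.444, 0.0], [-0.0, 0.0, -1.0]]
wrist_force: [-1.0, 1.2, 0.7]
gripper_width: 0.728
```

```bash
python3 st.py
```

```text
27.8 [ 0.5774 -0.0492  0.0499] [-0.9503  1.2413  0.6837] [ 0.1196  0.4464 -0.044 ] 0.7275051539875687 [ 11.1365  27.886  -18.1314  -0.0064 -43.9989  15.2422]
[[ 0.4442 -0.8959 -0.0003]
 [-0.8959 -0.4442  0.    ]
 [-0.0001  0.0003 -1.    ]] [ 0.0718  0.0015 -0.162 ]
```

Regripped well centred. Turn on in 8° steps.

{"fn": "drive_tool", "kwargs": {
  "series": [
    [[0,0,0,0,0,-0.01,255],[0,0,0,0,0,-0.02,255],[0,0,0,0,0,-0.03,255],[0,0,0,0,0,-0.04,255],[0,0,0,0,0,-0.05,255],[0,0,0,0,0,-0.06,255],[0,0,0,0,0,-0.07,255],[0,0,0,0,0,-0.08,255],[0,0,0,0,0,-0.085,255],[0,0,0,0,0,-0.085,255]]
  ]
}}

```text
time_s: 28.8
tcp_pos: [0.5775, -0.0491, 0.0499]
ee_rot: [[0.321, -0.947, -0.0], [-0.947, -0.321, 0.0], [-0.0, 0.0, -1.0]]
wrist_force: [-1.9, 0.6, 0.9]
gripper_width: 0.726
```

```bash
python3 st.py
```

```text
28.8 [ 0.5775 -0.0491  0.0499] [-1.8925  0.6319  0.8812] [0.2243 0.6079 0.2385] 0.7260234155689437 [ 11.1401  27.8921 -18.1313  -0.0051 -43.9874   7.5759]
[[ 0.3208 -0.9471 -0.0002]
 [-0.9471 -0.3208  0.    ]
 [-0.0001  0.0002 -1.    ]] [ 0.072   0.0015 -0.162 ]
```

{"fn": "drive_tool", "kwargs": {
  "series": [
    [[0,0,0,0,0,-0.01,255],[0,0,0,0,0,-0.02,255],[0,0,0,0,0,-0.03,255],[0,0,0,0,0,-0.04,255],[0,0,0,0,0,-0.05,255],[0,0,0,0,0,-0.06,255],[0,0,0,0,0,-0.07,255],[0,0,0,0,0,-0.08,255],[0,0,0,0,0,-0.085,255],[0,0,0,0,0,-0.085,255]]
  ]
}}

```text
time_s: 29.8
tcp_pos: [0.5775, -0.0492, 0.0498]
ee_rot: [[0.192, -0.981, -0.0], [-0.981, -0.192, 0.0], [-0.0, 0.0, -1.0]]
wrist_force: [-2.0, 1.7, -0.3]
gripper_width: 0.725
```

```bash
python3 st.py
```

```text
29.8 [ 0.5775 -0.0492  0.0498] [-2.0011  1.7476 -0.2556] [0.3161 0.6635 0.1611] 0.7247633650452323 [ 11.1353  27.8958 -18.1325  -0.0055 -43.9801  -0.0728]
[[ 0.1918 -0.9814 -0.0002]
 [-0.9814 -0.1918  0.    ]
 [-0.0001  0.0001 -1.    ]] [ 0.0722  0.0015 -0.162 ]
```

{"fn": "drive_tool", "kwargs": {
  "series": [
    [[0,0,0,0,0,-0.01,255],[0,0,0,0,0,-0.02,255],[0,0,0,0,0,-0.03,255],[0,0,0,0,0,-0.04,255],[0,0,0,0,0,-0.05,255],[0,0,0,0,0,-0.06,255],[0,0,0,0,0,-0.07,255],[0,0,0,0,0,-0.08,255],[0,0,0,0,0,-0.085,255],[0,0,0,0,0,-0.085,255]]
  ]
}}

```text
time_s: 30.8
tcp_pos: [0.5775, -0.0491, 0.0498]
ee_rot: [[0.06, -0.998, -0.0], [-0.998, -0.06, 0.0], [-0.0, 0.0, -1.0]]
wrist_force: [-1.9, 1.6, -1.9]
gripper_width: 0.727
```

```bash
python3 st.py
```

```text
30.8 [ 0.5775 -0.0491  0.0498] [-1.8782  1.5725 -1.8616] [0.2509 0.4879 0.2023] 0.7273453155106752 [ 11.1382  27.8991 -18.1307  -0.0053 -43.9757  -7.7224]
[[ 0.0595 -0.9982 -0.0001]
 [-0.9982 -0.0595  0.    ]
 [-0.0001  0.0001 -1.    ]] [ 0.0724  0.0014 -0.162 ]
```

{"fn": "drive_tool", "kwargs": {
  "series": [
    [[0,0,0,0,0,-0.01,255],[0,0,0,0,0,-0.02,255],[0,0,0,0,0,-0.03,255],[0,0,0,0,0,-0.04,255],[0,0,0,0,0,-0.05,255],[0,0,0,0,0,-0.06,255],[0,0,0,0,0,-0.07,255],[0,0,0,0,0,-0.08,255],[0,0,0,0,0,-0.085,255],[0,0,0,0,0,-0.085,255]]
  ]
}}

```text
time_s: 31.8
tcp_pos: [0.5775, -0.0492, 0.0498]
ee_rot: [[-0.074, -0.997, -0.0], [-0.997, 0.074, -0.0], [0.0, 0.0, -1.0]]
wrist_force: [-1.2, 0.7, -3.7]
gripper_width: 0.73
```

```bash
python3 st.py
```

```text
31.8 [ 0.5775 -0.0492  0.0498] [-1.1738  0.6962 -3.6822] [0.2828 0.3708 0.6427] 0.729962367728752 [ 11.1376  27.8967 -18.1299  -0.0002 -43.9767 -15.363 ]
[[-0.0737 -0.9973 -0.0001]
 [-0.9973  0.0737 -0.    ]
 [ 0.      0.0001 -1.    ]] [ 0.0726  0.0014 -0.162 ]
```

{"fn": "drive_tool", "kwargs": {
  "series": [
    [[0,0,0,0,0,-0.005,255],[0,0,0,0,0,-0.01,255],[0,0,0,0,0,-0.015,255],[0,0,0,0,0,-0.02,255],[0,0,0,0,0,-0.025,255],[0,0,0,0,0,-0.03,255],[0,0,0,0,0,-0.035,255],[0,0,0,0,0,-0.035,255],[0,0,0,0,0,-0.035,255],[0,0,0,0,0,-0.035,255]]
  ]
}}

```text
time_s: 32.8
tcp_pos: [0.5775, -0.0492, 0.0499]
ee_rot: [[-0.128, -0.992, 0.0], [-0.992, 0.128, -0.0], [0.0, -0.0, -1.0]]
wrist_force: [-0.5, 0.5, -4.3]
gripper_width: 0.724
```

```bash
python3 st.py
```

```text
32.8 [ 0.5775 -0.0492  0.0499] [-0.4958  0.4534 -4.2711] [0.1954 0.275  1.3858] 0.7236998764882656 [ 11.1383  27.8949 -18.1308   0.0049 -43.9745 -18.492 ]
[[-0.1279 -0.9918  0.    ]
 [-0.9918  0.1279 -0.0001]
 [ 0.0001 -0.     -1.    ]] [ 0.0727  0.0013 -0.162 ]
```

{"fn": "drive_tool", "kwargs": {
  "series": [
    [[0,0,0,0,0,-0.004,255],[0,0,0,0,0,-0.008,255],[0,0,0,0,0,-0.008,255],[0,0,0,0,0,-0.008,255],[0,0,0,0,0,-0.008,255],[0,0,0,0,0,-0.008,255],[0,0,0,0,0,-0.008,255],[0,0,0,0,0,-0.008,255],[0,0,0,0,0,-0.008,255],[0,0,0,0,0,-0.008,255]]
  ]
}}

```text
time_s: 33.8
tcp_pos: [0.5775, -0.0492, 0.0499]
ee_rot: [[-0.141, -0.99, 0.0], [-0.99, 0.141, 0.0], [-0.0, -0.0, -1.0]]
wrist_force: [-0.3, 0.6, -5.3]
gripper_width: 0.729
```

```bash
python3 st.py; python3 - <<'E'
from h import *
snap('scene','s10',8,(215,170,315,245))
snap('wrist','w10')
print(r.sense()['moment'])
E
```

```text
33.8 [ 0.5775 -0.0492  0.0499] [-0.3046  0.5586 -5.2514] [0.1441 0.1914 1.4735] 0.7290803096589531 [ 11.1343  27.8904 -18.1286  -0.0012 -43.9764 -19.2222]
[[-0.1407 -0.9901  0.0001]
 [-0.9901  0.1407  0.    ]
 [-0.     -0.0001 -1.    ]] [ 0.0727  0.0013 -0.162 ]
[0.23049106 0.19911929 1.49044552]
```

View pics/w10.png

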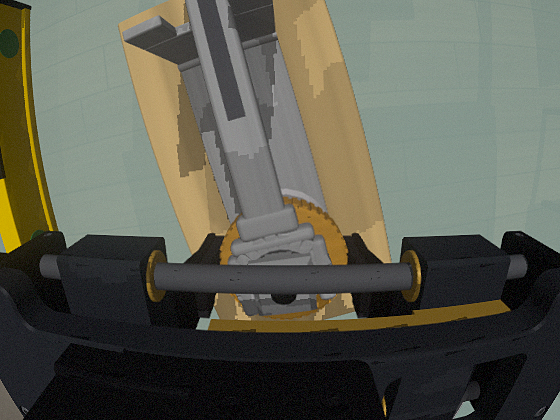

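View pics/s10.png

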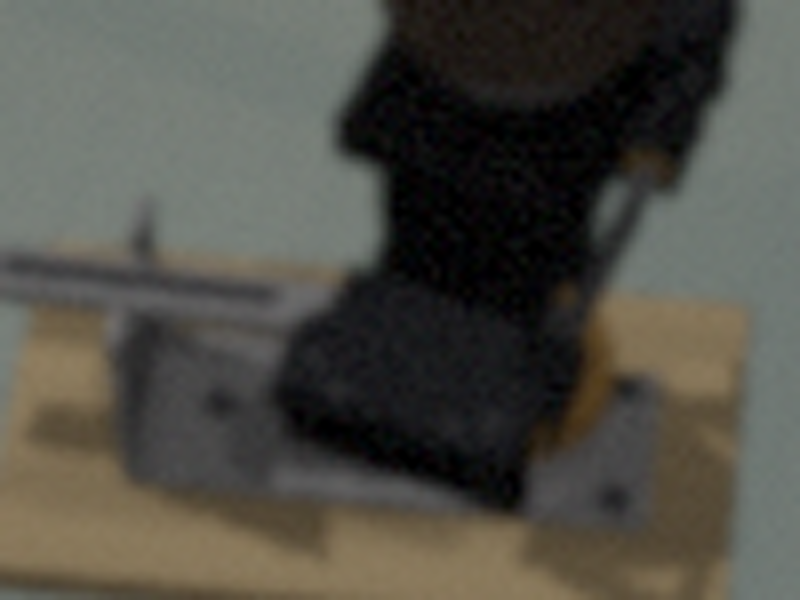

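{"fn": "drive_tool", "kwargs": {
  "series": [
    [[0,0,0,0,0,0,0],[0,0,0,0,0,0,0],[0,0,0,0,0,0,0],[0,0,0,0,0,0,0],[0,0,0.2,0,0,0,0],[0,0,0.4,0,0,0,0],[0,0,0.62,0,0,0,0],[0.02,-0.1,0.62,0,0,0.08,0],[0.04,-0.3,0.62,0,0,0.16,0],[0.06,-0.5,0.62,0,0,0.16,0]]
  ]
}}

```text
time_s: 34.9
tcp_pos: [0.587, -0.1245, 0.1438]
ee_rot: [[0.112, -0.994, 0.002], [-0.994, -0.112, 0.0], [-0.0, -0.002, -1.0]]
wrist_force: [-0.0, 0.0, -0.2]
gripper_width: 0.999
```

```bash
python3 st.py; python3 - <<'E'
from h import *
s=r.sense()
im=snap('wrist','w11');np.savez('w11.npz',im=im,t=s['tcp_pos'],R=s['ee_rot'])
E
```

```text
34.9 [ 0.587  -0.1245  0.1438] [-0.0202  0.0175 -0.1848] [0.0389 0.0161 0.0594] 0.9990505712079534 [  3.4585  23.3218  -9.5668  -0.018  -57.0051   2.998 ]
[[ 0.1123 -0.9937  0.0018]
 [-0.9937 -0.1123  0.0004]
 [-0.0002 -0.0019 -1.    ]] [ 0.0723  0.0014 -0.162 ]
```

View pics/w11.png

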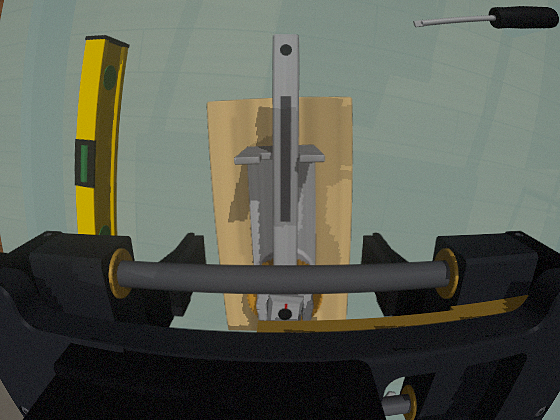

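{"fn": "drive_tool", "kwargs": {
  "series": [
    [[0,-0.073,0,0,0,0,0],[0,-0.073,-0.12,0,0,0,0],[0,-0.073,-0.24,0,0,0,0],[0,-0.073,-0.35,0,0,0,0],[0,-0.073,-0.42,0,0,0,0],[0,-0.073,-0.444,0,0,0,0],[0,-0.073,-0.444,0,0,0,255],[0,-0.073,-0.444,0,0,0,255],[0,-0.073,-0.444,0,0,0,255],[0,-0.073,-0.444,0,0,0,255]]
  ]
}}

```text
time_s: 35.95
tcp_pos: [0.5869, -0.1351, 0.077]
ee_rot: [[0.11, -0.994, 0.001], [-0.994, -0.11, -0.0], [0.0, -0.001, -1.0]]
wrist_force: [-0.5, -0.6, 0.5]
gripper_width: 0.717
```

{"fn": "drive_tool", "kwargs": {
  "series": [
    [[0,0,0,0,0,0,255],[0,0,0,0,0,0,255],[0,0,0,0,0,0,255],[0,0,0,0,0,0,255],[0,0,0,0,0,0,255],[0,0,0,0,0,0,255],[0,0,0,0,0,0,255],[0,0,0,0,0,0,255],[0,0,0,0,0,0,255],[0,0,0,0,0,0,255]]
  ]
}}

```text
time_s: 36.95
tcp_pos: [0.587, -0.1351, 0.0763]
ee_rot: [[0.11, -0.994, 0.001], [-0.994, -0.11, 0.0], [0.0, -0.001, -1.0]]
wrist_force: [2.1, 0.3, -1.8]
gripper_width: 0.199
```

```bash
python3 st.py
```

```text
36.95 [ 0.587  -0.1351  0.0763] [ 2.1338  0.3113 -1.8184] [ 0.1285 -0.5026 -0.0374] 0.1986169509866359 [  2.4269  27.7462 -13.4377   0.0017 -48.7661   3.8897]
[[ 0.11   -0.9939  0.0009]
 [-0.9939 -0.11    0.    ]
 [ 0.0001 -0.0009 -1.    ]] [ 0.0723  0.0014 -0.162 ]
```

{"fn": "drive_tool", "kwargs": {
  "series": [
    [[0,0,0.01,0,0,0,255],[0,0,0.03,0,0,0,255],[0,0,0.05,0,0,0,255],[0,0,0.08,0,0,0,255],[0,0,0.12,0,0,0,255],[0,0,0.16,0,0,0,255],[0,0,0.2,0,0,0,255],[0,0,0.26,0,0,0,255],[0,0,0.32,0,0,0,255],[0,0,0.36,0,0,0,255]]
  ]
}}

```text
time_s: 37.95
tcp_pos: [0.5868, -0.1357, 0.1323]
ee_rot: [[0.11, -0.994, 0.002], [-0.994, -0.11, -0.001], [0.001, -0.002, -1.0]]
wrist_force: [0.3, 0.0, -2.4]
gripper_width: 0.2
```

```bash
python3 st.py; python3 - <<'E'
from h import *
s=r.sense()
im=snap('wrist','w12')
snap('scene','s12',8,(215,170,315,245))
E
```

```text
37.95 [ 0.5868 -0.1357  0.1323] [ 0.3373  0.0447 -2.4497] [-0.0327  0.0432  0.0201] 0.1999757122142935 [  2.3915  24.1732 -10.0614   0.058  -55.6642   3.9032]
[[ 0.1102 -0.9939  0.0018]
 [-0.9939 -0.1102 -0.0008]
 [ 0.001  -0.0017 -1.    ]] [ 0.0723  0.0014 -0.162 ]
```

View pics/w12.png

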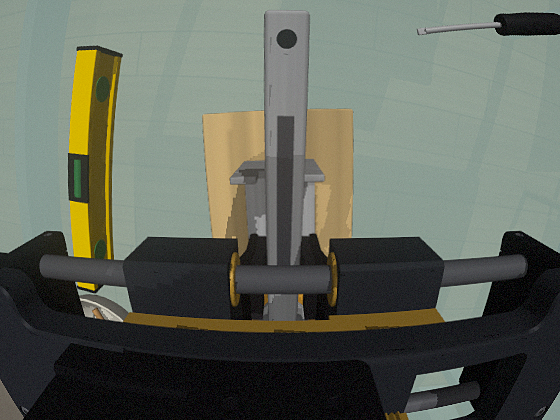

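View pics/s12.png

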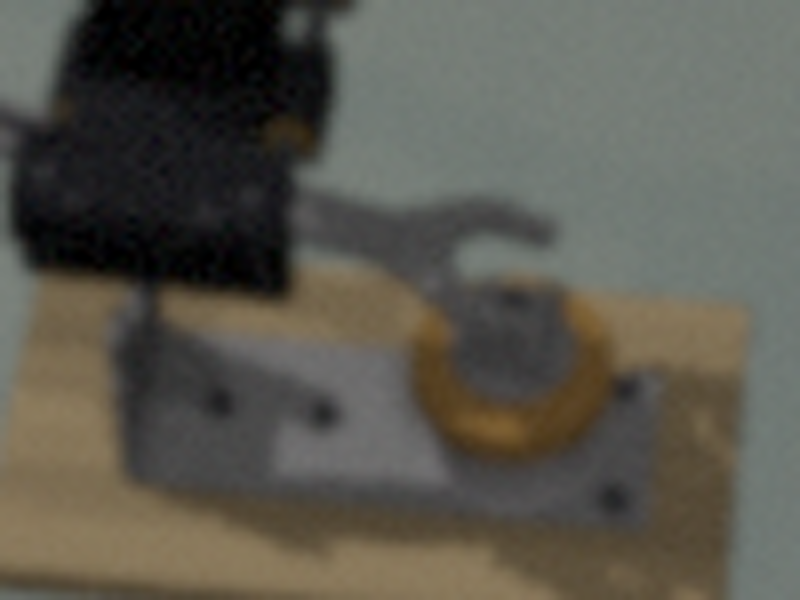

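{"fn": "drive_tool", "kwargs": {
  "series": [
    [[-0.1,0,0,0,0,0,255],[-0.22,0.05,0,0,0,0,255],[-0.36,0.1,0,0,0,0,255],[-0.5,0.2,0,0,0,0,255],[-0.65,0.3,0,0,0,0,255],[-0.8,0.4,0,0,0,0,255],[-0.92,0.44,0,0,0,0,255],[-1,0.44,0,0,0,0,255],[-1,0.44,0,0,0,0,255],[-1,0.44,0,0,0,0,255]]
  ]
}}

```text
time_s: 39.05
tcp_pos: [0.4374, -0.0694, 0.1308]
ee_rot: [[0.11, -0.994, 0.002], [-0.994, -0.11, -0.0], [0.0, -0.002, -1.0]]
wrist_force: [0.2, 0.4, -1.8]
gripper_width: 0.204
```

```bash
python3 st.py; python3 - <<'E'
from h import *
snap('scene','s13',4,(180,130,380,260))
E
```

```text
39.05 [ 0.4374 -0.0694  0.1308] [ 0.2268  0.3746 -1.7908] [-0.0114  0.0571  0.0185] 0.20407579958736086 [ 12.1585   9.8851 -31.702    0.036  -48.3213  -5.8647]
[[ 0.11   -0.9939  0.0017]
 [-0.9939 -0.11   -0.0001]
 [ 0.0003 -0.0016 -1.    ]] [ 0.0723  0.0014 -0.162 ]
```

View pics/s13.png

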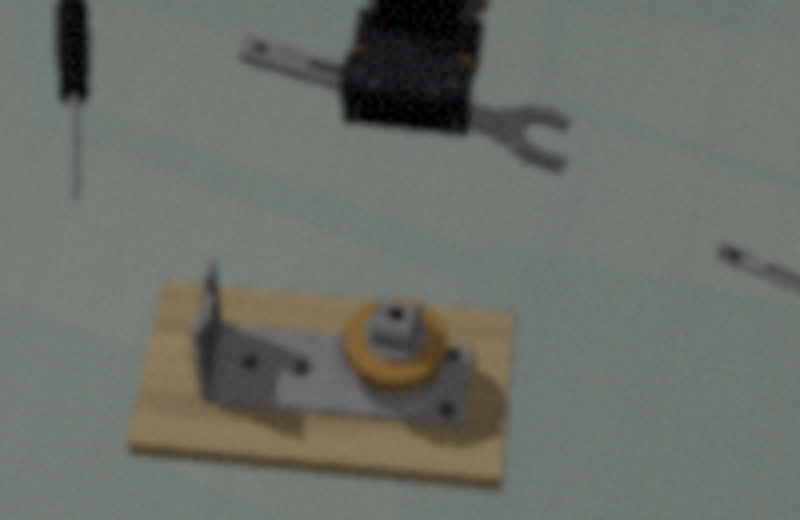

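{"fn": "drive_tool", "kwargs": {
  "series": [
    [[-0.04,0,-0.1,0,0,0,255],[-0.04,0,-0.22,0,0,0,255],[-0.04,0,-0.36,0,0,0,255],[-0.04,0,-0.5,0,0,0,255],[-0.04,0,-0.62,0,0,0,255],[-0.04,0,-0.7,0,0,0,255],[-0.04,0,-0.74,0,0,0,255],[-0.04,0,-0.76,0,0,0,255],[-0.04,0,-0.76,0,0,0,255],[-0.04,0,-0.76,0,0,0,255]]
  ]
}}

```text
time_s: 40.1
tcp_pos: [0.4314, -0.0691, 0.0169]
ee_rot: [[0.11, -0.994, 0.002], [-0.994, -0.11, 0.0], [-0.0, -0.002, -1.0]]
wrist_force: [0.2, -0.1, -1.2]
gripper_width: 0.198
```

```bash
python3 st.py; python3 - <<'E'
from h import *
snap('scene','s14',6,(220,130,340,200))
E
```

```text
40.1 [ 0.4314 -0.0691  0.0169] [ 0.1839 -0.1373 -1.1707] [-0.1621 -0.0587 -0.0661] 0.1978577330209954 [ 12.3621  20.4539 -39.8975   0.0126 -29.5469  -6.0645]
[[ 0.1099 -0.9939  0.0018]
 [-0.9939 -0.1099  0.0003]
 [-0.0001 -0.0018 -1.    ]] [ 0.0723  0.0014 -0.162 ]
```

View pics/s14.png

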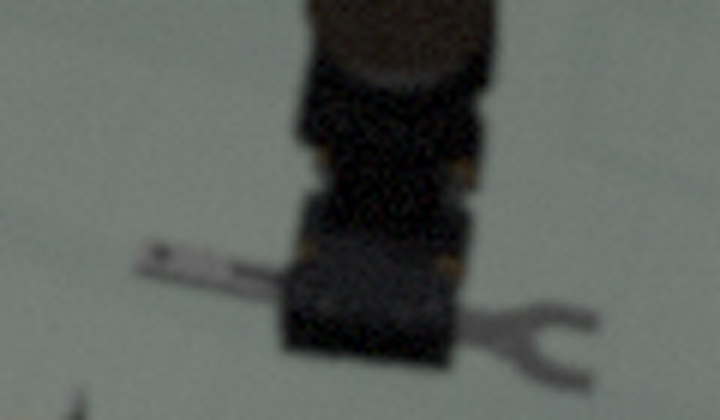

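{"fn": "drive_tool", "kwargs": {
  "series": [
    [[0,0,-0.007,0,0,0,255],[0,0,-0.014,0,0,0,255],[0,0,-0.021,0,0,0,255],[0,0,-0.028,0,0,0,255],[0,0,-0.035,0,0,0,255],[0,0,-0.042,0,0,0,255],[0,0,-0.049,0,0,0,255],[0,0,-0.056,0,0,0,255],[0,0,-0.06,0,0,0,255],[0,0,-0.06,0,0,0,255]]
  ]
}}

```text
time_s: 41.15
tcp_pos: [0.4305, -0.0691, 0.0072]
ee_rot: [[0.11, -0.994, -0.0], [-0.994, -0.11, -0.0], [0.0, 0.0, -1.0]]
wrist_force: [0.4, -1.7, 0.3]
gripper_width: 0.201
```

```bash
python3 st.py
```

```text
41.15 [ 0.4305 -0.0691  0.0072] [ 0.4046 -1.7206  0.2969] [-0.1665 -0.07   -0.0486] 0.20085128447673778 [ 12.3767  21.5559 -40.4198   0.0009 -28.04    -6.0666]
[[ 0.1099 -0.9939 -0.0003]
 [-0.9939 -0.1099 -0.0001]
 [ 0.      0.0003 -1.    ]] [ 0.0723  0.0014 -0.162 ]
```

{"fn": "drive_tool", "kwargs": {
  "series": [
    [[0,0,-0.004,0,0,0,255],[0,0,-0.008,0,0,0,255],[0,0,-0.012,0,0,0,255],[0,0,-0.016,0,0,0,255],[0,0,-0.02,0,0,0,255],[0,0,-0.024,0,0,0,255],[0,0,-0.028,0,0,0,255],[0,0,-0.03,0,0,0,255],[0,0,-0.03,0,0,0,255],[0,0,-0.03,0,0,0,255]]
  ]
}}

```text
time_s: 42.15
tcp_pos: [0.4305, -0.0691, 0.0028]
ee_rot: [[0.11, -0.994, -0.0], [-0.994, -0.11, -0.0], [0.0, 0.0, -1.0]]
wrist_force: [0.2, -1.6, -0.0]
gripper_width: 0.205
```

```bash
python3 st.py
```

```text
42.15 [ 0.4305 -0.0691  0.0028] [ 0.2366 -1.6243 -0.0331] [-0.2888  0.0213  0.0236] 0.20493804804143936 [ 12.3754  22.0743 -40.6308   0.0007 -27.2998  -6.064 ]
[[ 0.1099 -0.9939 -0.0001]
 [-0.9939 -0.1099 -0.    ]
 [ 0.      0.0001 -1.    ]] [ 0.0723  0.0014 -0.162 ]
```

Low contact force; it is pivoting level. Open gently, wait, then rise.

{"fn": "drive_tool", "kwargs": {
  "series": [
    [[0,0,-0.006,0,0,0,255],[0,0,-0.006,0,0,0,255],[0,0,-0.006,0,0,0,190],[0,0,-0.006,0,0,0,160],[0,0,-0.006,0,0,0,100],[0,0,-0.006,0,0,0,0],[0,0,-0.006,0,0,0,0],[0,0,-0.006,0,0,0,0],[0,0,-0.006,0,0,0,0],[0,0,-0.006,0,0,0,0]]
  ]
}}

```text
time_s: 43.15
tcp_pos: [0.4305, -0.0691, 0.0019]
ee_rot: [[0.11, -0.994, -0.0], [-0.994, -0.11, -0.0], [0.0, 0.0, -1.0]]
wrist_force: [-0.1, 1.1, -0.7]
gripper_width: 0.8
```

{"fn": "drive_tool", "kwargs": {
  "series": [
    [[0,0,0.05,0,0,0,0],[0,0,0.15,0,0,0,0],[0,0,0.3,0,0,0,0],[0,0,0.5,0,0,0,0],[0,0,0.7,0,0,0,0],[0,0,0.9,0,0,0,0],[0,0,1,0,0,0,0],[0,0,1,0,0,0,0],[0,0,1,0,0,0,0],[0,0,1,0,0,0,0]]
  ]
}}

```text
time_s: 44.15
tcp_pos: [0.4296, -0.0692, 0.1509]
ee_rot: [[0.11, -0.994, -0.002], [-0.994, -0.11, -0.0], [-0.0, 0.002, -1.0]]
wrist_force: [-0.6, 0.6, 0.1]
gripper_width: 1.001
```

```bash
python3 st.py; python3 - <<'E'
from h import *
snap('wrist','w15')
snap('scene','s15',4,(180,130,380,260))
E
```

```text
44.15 [ 0.4296 -0.0692  0.1509] [-0.6166  0.5609  0.0634] [-0.0222  0.131   0.0509] 1.0010630987685616 [ 12.3755   7.7042 -30.8632  -0.0249 -51.5645  -6.064 ]
[[ 0.1097 -0.994  -0.0023]
 [-0.994  -0.1097 -0.0002]
 [-0.0001  0.0023 -1.    ]] [ 0.0723  0.0014 -0.162 ]
```

View pics/w15.png

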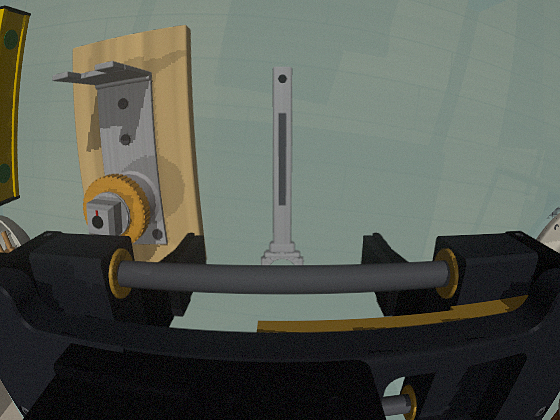

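View pics/s15.png

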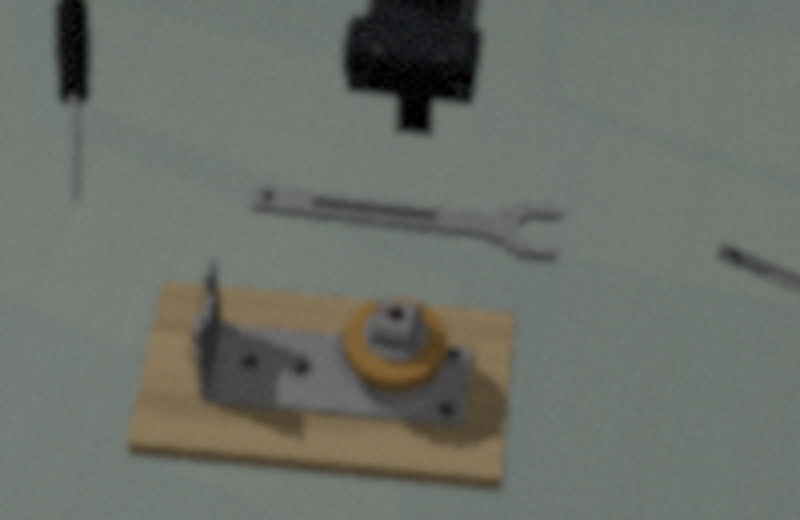

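The spanner lies flat on the glass beside the board, from about (252,200) to (560,235) in the scene view. The barrel's mark still points at the leg (wrist view, (97,213)), and nothing else has moved. I'm handing it in.

```bash
python3 -c "
from station import r
print(r.finish_job())"
```

```text
the job is handed in; nothing more can be done
None
```

The lock ring is tightened, the spanner is back on the glass, and I handed the job in at about 44 s of the 72 s allowed. The hand-in reports no verdict.

- **Spanner on:** I seated the larger spanner on the barrel's flats with its handle in the leg slot. About 7 N showed at contact before I let go.
- **Ring:** I turned it clockwise in two strokes, about 124° in all. It ran at about 0.2–0.3 N m, touched down near 120°, and I stopped at a measured 1.49 N m at the wrist.
- **Spanner off:** I lifted it straight up and laid it beside the board on the robot's side. It had tilted slightly head-down in the grip, and it levelled out as I lowered it, with under about 2 N of contact.

**Last checks:**
- The pictures show the spanner flat and let go, the barrel mark still pointing at the leg, and the items in view where they were. The bowl and the spare bracket were not fully in the last pictures.
- The gripper is open and 150 mm clear, and the wrist force is about zero.
- I could not measure the force on the leg or the gap under the ring directly. I inferred both from the torque.

**Disagreement:** the reported wrist-camera calibration drifted by 1–2 mm during the run, and it differed from the scene camera by a few mm. I relied on positions within the same picture and on contact forces instead.

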